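# Fill the bundling jig with spacers and hold the clamp on the stack

## Task

The purple pack in the blue bundling jig is too short for the clamp to reach. Stand yellow spacer boards from the grey rack upright in the gap between the pack and the steel clamp plate until the gap is filled far enough that the plate, slid towards the pack by its red post, bears firmly on the stack instead of just running to the end of its stroke. Finish while holding the plate pressed on the stack (it springs back when let go), with the pack against the end wall, your fingers clear of pack and spacers, spacers you did not need in the rack and the other things on the table left where they are.

Things in the scene. Friction and masses are not known exactly. Their poses are not given: they have to be found in the camera images.
- jig: Blue fixed jig, a flat bed 130 x 300 mm, 10 mm thick; origin at the centre of its underside on the table, z up. Its long axis is y. At the -y end stands an end wall 40 mm high above the bed with its inner face at y = -138 mm. Two aluminium side guides (18 mm high above the bed, 96 mm apart inside, from y = -150 to +55 mm) flank the pack and the gap. Along y from the wall: purple pack, gap, clamp plate, red post, bracket.
- pack: Purple pack of wipes with a white lid panel, 86 mm (its x) x 110 mm (its y) x 36 mm high, about 0.3 kg, loose on the jig's bed, at most 2 mm off the end wall; its axes lie along the jig's. Origin at the centre of its underside; its face towards the gap is at its y = +55 mm.
- plunger (a joint): Slide of the clamp plate, in m: 0 = open (rests there by a spring), grows to 0.026 (end of stroke) as the plate moves in the jig's -y direction towards the pack. The spring pushes back with 1.8 N at 0 and 4.9 N at 0.026, friction 0.3 N. At the end some 10 N on the stack, beyond the spring, is a firm hold; with too few spacers the plate stops at 0.026 without touching the stack.
- plate_face (a point): Middle of the front face (towards the pack) of the steel clamp plate, 20 mm above the jig's bed; the plate is 88 mm wide (jig x), its top 36 mm above the bed, 10 mm thick. Axes as the jig's. The place of the whole clamp on the jig varies: the gap between pack and open plate is between 45 and 67 mm with the pack against the wall; one spacer is never enough, two or three do, according to the gap.
- post_grip (a point): Point on the axis of the red square post by which the plate is pushed, 66 mm above the jig's bed; the post is 20 x 20 mm, sides along the jig's x and y, and reaches from 32 to 86 mm above the bed; it moves with the plate, 45 mm behind its face. A bracket 40 mm high above the bed, 60 mm wide, begins 82 mm behind the open face.
- rack: Grey fixed rack 104 mm (x) x 108 mm (y), 20 mm high, with four slots side by side along its y, each 94 mm x 20.75 mm, pitch 25.75 mm, floor 5 mm thick. Origin at the centre of its underside.
- glue: Small bottle with an orange cap, 30 mm across, 60 mm high, between jig and rack; origin under its centre. Leave alone.
- spare_pack: A second purple pack lying loose on the table beyond the jig and rack, same size as the first; not needed. Leave alone.
- tape: Roll of tape lying flat, 90 mm across, 45 mm high. Leave alone.
- pencup: Black cup with three pens, 80 mm across, pens up to about 140 mm high. Leave alone.
- spacer0: Yellow spacer board standing upright in a slot of the rack. Foot 88 mm (x) x 16 mm thick (y) x 34 mm high; above its middle a grip tab 40 mm (x) x 16 mm (y) up to 74 mm height. Origin at the centre of the underside, 60 g; grip the tab across its 40 mm width, above the foot.
- spacer1: The same. Foot 88 mm (x) x 16 mm thick (y) x 34 mm high; above its middle a grip tab 40 mm (x) x 16 mm (y) up to 74 mm height. Origin at the centre of the underside, 60 g; grip the tab across its 40 mm width, above the foot.
- spacer2: The same. Foot 88 mm (x) x 16 mm thick (y) x 34 mm high; above its middle a grip tab 40 mm (x) x 16 mm (y) up to 74 mm height. Origin at the centre of the underside, 60 g; grip the tab across its 40 mm width, above the foot.
- spacer3: The same. Foot 88 mm (x) x 16 mm thick (y) x 34 mm high; above its middle a grip tab 40 mm (x) x 16 mm (y) up to 74 mm height. Origin at the centre of the underside, 60 g; grip the tab across its 40 mm width, above the foot.

How it is judged:
By the outcome, as a careful person would: the job done as asked, in the order asked, and still so for the second after the job is handed in, while the arm keeps its last pose, push and grip.
It also fails if it takes over 72 s, if anything falls off the work surface, if the arm or the gripper's body presses on something with over 40 N, if the wrist force passes 120 N, or if a joint passes its speed limit or range.

## Robot

A 7-joint arm with a two-finger parallel gripper is mounted at the origin on the work surface. World frame = base frame: x ahead of the robot, y to its left, z up, the work surface at z = 0. Lengths are in mm, angles in rad, forces in N, time in s.
With the tool pointing down it reaches from about 425 to 1025 mm from the base axis. Payload 9.4 kg.
Tool frame: the origin (TCP) lies midway between the tips of the shut fingers; the grasp point (between the pads) lies 19 mm behind it (manip.grasp_offset is the distance from the TCP to the grasp point, in mm); z points along the fingers, x is the direction in which the jaws open and shut, and the axes are right-handed (so a half turn about z gives the same grasp; the last joint's range is limited). The gripper opens to 85 mm and grips with 20 to 120 N. Pads are 22 mm wide; open, the fingers measure 114 mm over their backs; the gripper's body (76 mm by 85 mm) begins 54 mm behind the grasp point. The pads swing forward as they close: fully open they stand 13 mm farther back than shut.
Start: joints at [-1.366, 0.599, -0.003, 1.599, 0.002, 0.943, -0.08], TCP at [201.616, 696.402, 231.275] pointing down, gripper open.
Joint ranges: [-2.57, 2.57], [-0.35, 1.97], [-1.29, 1.29], [0.11, 2.56], [-1.05, 4.19], [0.11, 1.86], [-2.63, 2.63]. Speed limits (rad/s): [2.22, 2.22, 3.01, 3.01, 3.14, 3.14, 3.14].

## Interface

Orientations are given as a unit quaternion [x, y, z, w].
In Python, from plant import manip gives the robot as it stands. The module is installed in compiled form; this text tells all that it offers.
- The arm moves only by the tool carry_out, never from a script. Its argument "steps" is a list of rows, each a list of 7 numbers: the closure, from 0 (fully open) to 1 (shut), then the shift along the tool's x, y, z in cm, then the turn, a rotation vector about the tool's x, y, z in degrees. In form: [[fingers, tx, ty, tz, rx, ry, rz], ...]. A call has 1 to 10 rows; each row shifts and turns the commanded pose from where the row before left it, along the tool's axes as they then stand; what a row does not reach is not made up. A row lasts 1/12 s, in which the tool goes at most 41.7 mm and 7.16 degrees, less where a joint would pass 70% of its speed; a pose out of reach is approached as far as the arm can. A call with a gripper value outside its range is refused whole. The fingers move at their own pace and stop on an object; "squeeze" is the grip in N (left out, the last holds). Time passes only in rows, so rows that do not move let the fingers close. It gives the time, the measured TCP pose, the force and the opening at its end, in the units of the state.
- manip.observe(): the state, without advancing time (a new reading comes with each control period).
- manip.capture(name): name is "scene" or "top" or "wrist"; returns a dict with "frame" (420x560x3 uint8, blue, green, red), "intrinsics" (3x3 intrinsics, pixels), "cam_to_world" (4x4, takes a point from camera to world coordinates); the wrist camera has in their place "mount" (4x4, takes a point from camera to tool coordinates, whose origin is the TCP and whose axes are the tool frame's). Camera axes: x right, y down, z forward; pixel columns grow to the right and rows downward; lengths in mm; the calibration is good to about 2 mm. A picture is of the moment at which its call begins: read the wrist's pose just before it. There is no depth.
- manip.sign_off(): hands the job in, once; it reports no verdict.
The state is a dict: "time": time; "joints": joint angles; "joint_velocities": joint speeds; "joint_torque": joint torques, N m; "tool_pos": TCP position; "ee_rot": TCP orientation; "contact_force": force on the tool from outside, world axes, zero at the start; "ft_torque": the same for the moment, N m; "finger_gap": finger opening in mm.
Only numpy, scipy, OpenCV 4.12 (cv2) and the standard library are available. Lean on these libraries where they do the work, as an engineer would, in place of code of your own. Each camera call takes 0.05 s, during which the arm holds its last target.

## Working session

There is one attempt and no reset: what is moved stays moved. The work goes in short steps, Python scripts to look and compute and a tool call to move; the robot and the scene stay as the last step left them, time stands still between calls to the robot, and variables do not carry over. Pictures are saved under pics/ and viewed, and the job is handed in when it is done.

Besides the shell and the picture viewer there is one more tool, called after "Emit:" by a JSON object that holds its "fn" and its "kwargs". carry_out: Moves the arm, as the interface text tells. Its arguments: {"type":"object","properties":{"steps":{"type":"array","items":{"type":"array","items":{"type":"number"}}},"squeeze":{"type":"number"}},"required":["steps"]}

```bash
mkdir -p pics
python3 - <<'E'
from plant import manip
import cv2
s=manip.observe(); print(s, manip.grasp_offset)
for n in("scene","top","wrist"):
    c=manip.capture(n); cv2.imwrite(f"pics/{n}0.png",c["frame"]); print(n,c["intrinsics"],c.get("cam_to_world",c.get("mount")))
E
```

```text
{'time': 0.0, 'joints': array([-1.36575122,  0.60015759, -0.002561  ,  1.60010661,  0.00183336,
        0.9429311 , -0.07980736]), 'joint_velocities': array([-1.13902259e-04,  1.09416315e-03, -1.66750923e-03,  8.31682704e-05,
        1.06476334e-03,  1.62737467e-03, -1.64693050e-03]), 'joint_torque': array([-2.16286185e-04, -7.76467967e+01,  1.56458661e+00, -2.57999200e+01,
        1.22359939e-02,  9.30397451e-03,  7.49433241e-06]), 'tool_pos': array([201.45646356, 695.95894125, 230.40157877]), 'ee_rot': array([ 7.99358970e-01,  6.00853224e-01, -5.87466511e-04,  5.43583947e-04]), 'contact_force': array([ 0.39758631, -0.05983786, -0.3052708 ]), 'ft_torque': array([ 0.00816296, -0.01382475, -0.04400477]), 'finger_gap': 85.72014715302771} 18.700000000000003
scene [[530.93420929   0.         281.60203475]
 [  0.         530.93420929 208.08378334]
 [  0.           0.           1.        ]] [[ 7.85617580e-01  4.01267238e-01 -4.70945456e-01  1.13791415e+03]
 [ 6.18398928e-01 -4.85029486e-01  6.18327715e-01 -6.97194060e+02]
 [ 1.96922224e-02 -7.77001288e-01 -6.29190921e-01  7.80145270e+02]
 
[... 168 characters left out ...]
    0.           1.        ]] [[-4.36751762e-02 -9.77341282e-01  2.07114695e-01  3.56320920e+02]
 [-9.99042588e-01  4.32505959e-02 -6.57977531e-03  6.65363935e+00]
 [-2.52714792e-03 -2.07203773e-01 -9.78294541e-01  1.17801177e+03]
 [ 0.00000000e+00  0.00000000e+00  0.00000000e+00  1.00000000e+00]]
wrist [[341.89429008   0.         275.62234211]
 [  0.         341.89429008 211.2808488 ]
 [  0.           0.           1.        ]] [[ 9.99999759e-01 -5.36564560e-04 -4.39943329e-04  6.97886764e-01]
 [ 6.43434453e-04  9.54399135e-01  2.98532874e-01 -7.55056014e+01]
 [ 2.59699372e-04 -2.98533086e-01  9.54399250e-01 -1.43759049e+02]
 [ 0.00000000e+00  0.00000000e+00  0.00000000e+00  1.00000000e+00]]
```

View pics/scene0.png

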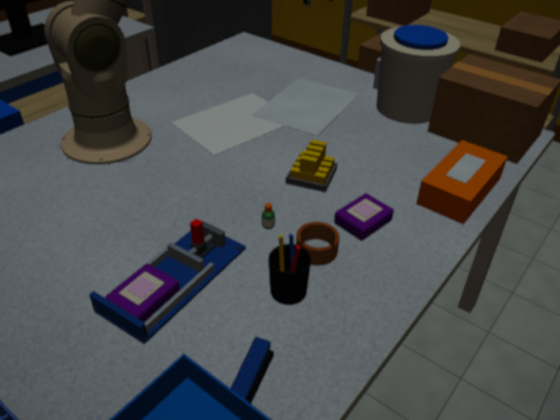

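View pics/top0.png

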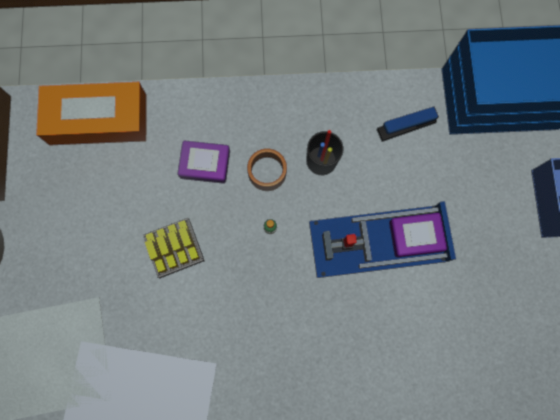

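View pics/wrist0.png

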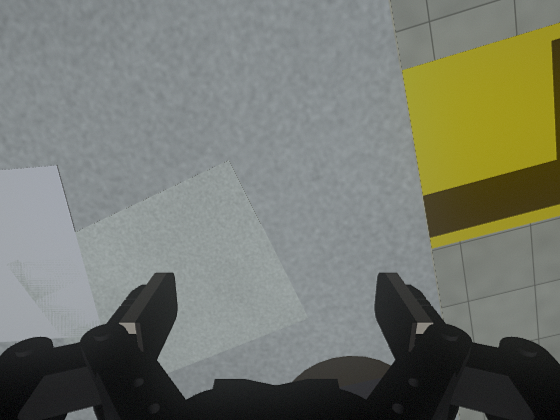

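The scene shows the rack at about (312,165), the jig at about (170,280) and the glue bottle at (268,215). In the top view the rack is at (174,248) and the jig at (382,241). I'll zoom in next.

```bash
cat > h.py <<'E'
from plant import manip
import numpy as np, cv2
from scipy.spatial.transform import Rotation as R
def cam(n):
    s=manip.observe(); c=manip.capture(n)
    if n=="wrist":
        T=np.eye(4);T[:3,:3]=R.from_quat(s["ee_rot"]).as_matrix();T[:3,3]=s["tool_pos"]
        c["cam_to_world"]=T@c["mount"]
    return c
def unproj(c,uv,z):
    K=c["intrinsics"];T=c["cam_to_world"]
    uv=np.atleast_2d(uv).astype(float); d=np.c_[uv,np.ones(len(uv))]@np.linalg.inv(K).T@T[:3,:3].T
    o=T[:3,3]; t=(np.asarray(z)-o[2])/d[:,2]; return o+d*t[:,None]
def proj(c,P):
    T=np.linalg.inv(c["cam_to_world"]);p=np.atleast_2d(P)@T[:3,:3].T+T[:3,3];p=p@c["intrinsics"].T
    return p[:,:2]/p[:,2:]
def crop(c,x0,y0,x1,y1,k,name):
    cv2.imwrite(f"pics/{name}.png",cv2.resize(c["frame"][y0:y1,x0:x1],None,fx=k,fy=k,interpolation=cv2.INTER_CUBIC))
E
python3 - <<'E'
import cv2
f=cv2.imread("pics/top0.png")
a=cv2.resize(f[205:290,130:215],None,fx=7,fy=7,interpolation=cv2.INTER_CUBIC)
b=cv2.resize(f[195:285,300:460],None,fx=5,fy=5,interpolation=cv2.INTER_CUBIC)
cv2.imwrite("pics/rk.png",a);cv2.imwrite("pics/jg.png",b)
E
```

```text
(no output)
```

View pics/rk.png

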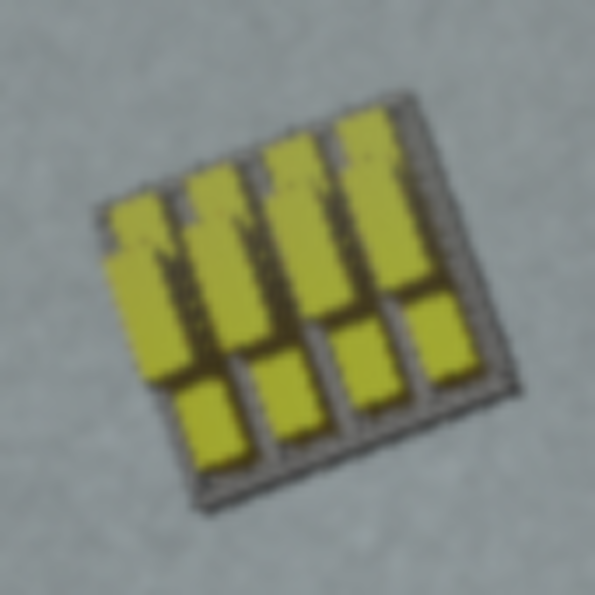

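View pics/jg.png

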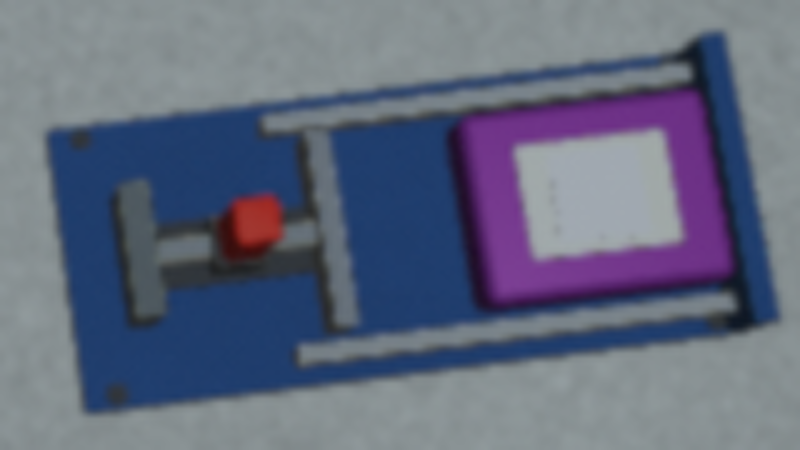

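```bash
cat >> h.py <<'E'
from scipy.optimize import least_squares
def fit(c,model,uv,x0):
    model=np.array(model,float);uv=np.array(uv,float)
    def f(p):
        cs,sn=np.cos(p[2]),np.sin(p[2]);P=np.c_[p[0]+cs*model[:,0]-sn*model[:,1],p[1]+sn*model[:,0]+cs*model[:,1],model[:,2]]
        return (proj(c,P)-uv).ravel()
    r=least_squares(f,x0); return r.x,np.round(f(r.x).reshape(-1,2),1)
E
python3 - <<'E'
from h import *
c=cam("top")
px=lambda l,x,y,k:np.array(l)/k+[x,y]-0.5+0.5/k
r=px([(103,212),(410,92),(520,390),(205,513)],130,205,7)
j=px([(48,132),(85,412),(722,33),(778,318)],300,195,5)
print(unproj(c,r,20));print(unproj(c,j,[10,10,50,50]))
print(unproj(c,px([(255,210)],300,195,5),96), unproj(c,px([(303,130),(330,327),(352,327),(327,130)],300,195,5),46),
 unproj(c,px([(463,120),(490,308),(735,277),(700,92)],300,195,5),46))
E
```

```text
[[563.0133666  283.00964945  20.        ]
 [597.77808319 184.6190548   20.        ]
 [500.15607245 150.95894171  20.        ]
 [465.78473726 250.42481464  20.        ]]
[[ 580.15019774  -87.76941759   10.        ]
 [ 453.28004127  -96.69825017   10.        ]
 [ 603.7380909  -383.81026307   50.        ]
 [ 477.12556611 -393.77210168   50.        ]]
[[ 526.78586508 -165.06505494   96.        ]] [[ 569.20138691 -196.71491507   46.        ]
 [ 482.17396273 -201.5148274    46.        ]
 [ 481.75611327 -211.00736394   46.        ]
 [ 568.73627837 -207.23468098   46.        ]] [[ 570.5625851  -267.24719723   46.        ]
 [ 487.35502758 -271.31495166   46.        ]
 [ 496.14464634 -378.65648405   46.        ]
 [ 578.48450179 -372.54424451   46.        ]]
```

```bash
cat >> h.py <<'E'
def Rt(yaw):
    c,s=np.cos(np.radians(yaw)),np.sin(np.radians(yaw)); return np.array([[c,s,0],[s,-c,0],[0,0,-1.]])
def plan(p,yaw,fing,n=None,P0=None,R0=None):
    s=manip.observe()
    R0=R.from_quat(s["ee_rot"]) if R0 is None else R0
    P0=s["tool_pos"] if P0 is None else P0
    d=np.array(p)-P0; rv=(R0.inv()*R.from_matrix(Rt(yaw))).as_rotvec(degrees=True)
    if n is None: n=int(np.ceil(max(np.linalg.norm(d)/38,np.linalg.norm(rv)/6.8)))
    n=max(n,1); r=R0
    print("dist",np.round(np.linalg.norm(d),1),"rot",np.round(rv,1),"n",n)
    for i in range(n):
        t=r.inv().apply(d/n)/10; print([fing]+[round(float(v),2) for v in t]+[round(float(v),2) for v in rv/n],end=",\n")
        r=r*R.from_rotvec(rv/n,degrees=True)
def st():
    s=manip.observe(); r=R.from_quat(s["ee_rot"]).as_matrix()
    print("t",round(s["time"],2),"p",np.round(s["tool_pos"],1),"yaw",np.round(np.degrees(np.arctan2(r[1,0],r[0,0])),2),"z",np.round(r[:,2],3),"F",np.round(s["contact_force"],1),"gap",round(s["finger_gap"],1))
E
python3 - <<'E'
from h import *
plan([531,225,200],19,0)
E
```

```text
dist 575.7 rot [ 0.   0.1 54.9] n 16
[0, -2.26, 2.8, 0.19, 0.0, 0.0, 3.43],
[0, -2.08, 2.93, 0.19, 0.0, 0.0, 3.43],
[0, -1.91, 3.05, 0.19, 0.0, 0.0, 3.43],
[0, -1.72, 3.15, 0.19, 0.0, 0.0, 3.43],
[0, -1.53, 3.25, 0.19, 0.0, 0.0, 3.43],
[0, -1.33, 3.34, 0.19, 0.0, 0.0, 3.43],
[0, -1.13, 3.41, 0.19, 0.0, 0.0, 3.43],
[0, -0.92, 3.47, 0.19, 0.0, 0.0, 3.43],
[0, -0.71, 3.52, 0.19, 0.0, 0.0, 3.43],
[0, -0.5, 3.56, 0.19, 0.0, 0.0, 3.43],
[0, -0.29, 3.58, 0.19, 0.0, 0.0, 3.43],
[0, -0.07, 3.59, 0.19, 0.0, 0.0, 3.43],
[0, 0.14, 3.59, 0.19, 0.0, 0.0, 3.43],
[0, 0.36, 3.58, 0.19, 0.0, 0.0, 3.43],
[0, 0.57, 3.55, 0.19, 0.0, 0.0, 3.43],
[0, 0.78, 3.51, 0.19, 0.0, 0.0, 3.43],
```

Emit:
{"fn": "carry_out", "kwargs": {"steps": [[0, -2.3, 2.8, 0.2, 0, 0, 3.4], [0, -2.1, 2.9, 0.2, 0, 0, 3.4], [0, -1.9, 3.0, 0.2, 0, 0, 3.4], [0, -1.7, 3.1, 0.2, 0, 0, 3.4], [0, -1.5, 3.3, 0.2, 0, 0, 3.4], [0, -1.3, 3.3, 0.2, 0, 0, 3.4], [0, -1.1, 3.4, 0.2, 0, 0, 3.4], [0, -0.9, 3.5, 0.2, 0, 0, 3.4], [0, -0.7, 3.5, 0.2, 0, 0, 3.4], [0, -0.5, 3.6, 0.2, 0, 0, 3.4]]}}

```text
time: 1.03
tool_pos: [408.8, 401.9, 211.3]
ee_rot: [0.941, 0.34, 0.0, -0.0]
contact_force: [1.2, 0.4, 0.0]
finger_gap: 85.5
```

Emit:
{"fn": "carry_out", "kwargs": {"steps": [[0, -0.3, 3.6, 0.2, 0, 0, 3.4], [0, -0.1, 3.6, 0.2, 0, 0, 3.4], [0, 0.1, 3.6, 0.2, 0, 0, 3.4], [0, 0.4, 3.6, 0.2, 0, 0, 3.4], [0, 0.6, 3.6, 0.2, 0, 0, 3.4], [0, 0.8, 3.5, 0.2, 0, 0, 3.4], [0, 0, 0, 0, 0, 0, 0], [0, 0, 0, 0, 0, 0, 0]]}}

```text
time: 1.7
tool_pos: [534.6, 224.2, 199.2]
ee_rot: [0.986, 0.167, 0.0, 0.0]
contact_force: [-1.0, 0.6, -1.3]
finger_gap: 85.2
```

Run:
```python
from h import *
st(); c=cam("wrist"); np.savez("w1.npz",**c); cv2.imwrite("pics/w1.png",c["frame"])
```

```text
t 1.7 p [534.6 224.2 199.2] yaw 19.21 z [ 0.    -0.001 -1.   ] F [-1.   0.6 -1.3] gap 85.2
```

View pics/w1.png

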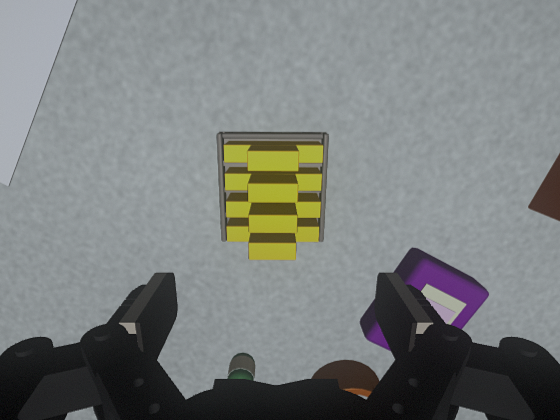

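Run:
```python
import numpy as np
from h import *
c=dict(np.load("w1.npz")); crop(c,205,120,340,270,4,"w1z")
```

```text
(no output)
```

View pics/w1z.png

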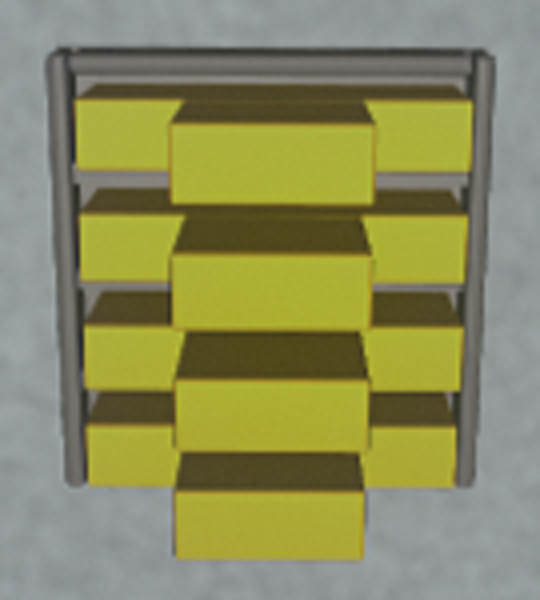

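Run:
```python
from h import *
c=dict(np.load("w1.npz"))
px=lambda l,x,y,k:np.array(l)/k+[x,y]-0.5+0.5/k
for t in [(170,124,375,204),(172,252,370,330),(175,378,368,450),(175,490,363,560)]:
    a,b,e,f=t
    P=unproj(c,px([(a,b),(e,b),(e,f),(a,f)],205,120,4),79)
    print(np.round(P.mean(0),1),[round(float(np.linalg.norm(P[i]-P[i-1])),1) for i in range(4)])
    print(np.degrees(np.arctan2(*(P[1]-P[0])[1::-1])))
P=unproj(c,px([(48,52),(495,52),(473,485),(66,485)],205,120,4),20);print(P,P.mean(0))
```

```text
[522.  256.5  79. ] [15.5, 39.3, 15.5, 40.0]
19.172016198795035
[530.  232.5  79. ] [16.0, 39.0, 16.0, 39.7]
19.17150040549715
[538.5 208.   79. ] [15.6, 39.1, 15.6, 39.8]
19.170962997463572
[546.1 184.5  79. ] [16.0, 39.1, 16.0, 39.8]
19.17045844962514
[[467.22036176 255.0072087   20.        ]
 [564.64936009 288.88275813  20.        ]
 [599.41680338 186.99844333  20.        ]
 [501.64385202 153.00676982  20.        ]] [533.23259431 220.973795    20.        ]
```

Run:
```python
from h import *
plan([528,-235,200],4.6,0)
```

```text
dist 461.0 rot [-0.   0.  14.8] n 13
[0, -1.22, 3.33, -0.01, -0.0, 0.0, 1.14],
[0, -1.15, 3.35, -0.01, -0.0, 0.0, 1.14],
[0, -1.08, 3.38, -0.01, -0.0, 0.0, 1.14],
[0, -1.02, 3.4, -0.01, -0.0, 0.0, 1.14],
[0, -0.95, 3.42, -0.01, -0.0, 0.0, 1.14],
[0, -0.88, 3.44, -0.01, -0.0, 0.0, 1.14],
[0, -0.81, 3.45, -0.01, -0.0, 0.0, 1.14],
[0, -0.74, 3.47, -0.01, -0.0, 0.0, 1.14],
[0, -0.68, 3.48, -0.01, -0.0, 0.0, 1.14],
[0, -0.61, 3.49, -0.01, -0.0, 0.0, 1.14],
[0, -0.54, 3.51, -0.01, -0.0, 0.0, 1.14],
[0, -0.47, 3.52, -0.01, -0.0, 0.0, 1.14],
[0, -0.4, 3.52, -0.01, -0.0, 0.0, 1.14],
```

Emit:
{"fn": "carry_out", "kwargs": {"steps": [[0, -1.2, 3.3, 0, 0, 0, 1.14], [0, -1.2, 3.4, 0, 0, 0, 1.14], [0, -1.1, 3.4, 0, 0, 0, 1.14], [0, -1.0, 3.4, 0, 0, 0, 1.14], [0, -1.0, 3.4, 0, 0, 0, 1.14], [0, -0.9, 3.4, 0, 0, 0, 1.14], [0, -0.8, 3.5, 0, 0, 0, 1.14], [0, -0.7, 3.5, 0, 0, 0, 1.14], [0, -0.7, 3.5, 0, 0, 0, 1.14], [0, -0.6, 3.5, 0, 0, 0, 1.14]]}}

```text
time: 2.58
tool_pos: [529.2, -128.9, 199.4]
ee_rot: [0.997, 0.072, 0.0, -0.0]
contact_force: [1.3, 0.4, 0.7]
finger_gap: 85.5
```

Emit:
{"fn": "carry_out", "kwargs": {"steps": [[0, -0.5, 3.5, 0, 0, 0, 1.14], [0, -0.5, 3.5, 0, 0, 0, 1.14], [0, -0.4, 3.5, 0, 0, 0, 1.14], [0, 0, 0, 0, 0, 0, 0], [0, 0, 0, 0, 0, 0, 0]]}}

```text
time: 3.0
tool_pos: [527.9, -235.7, 199.2]
ee_rot: [0.999, 0.04, 0.0, 0.0]
contact_force: [-0.1, 0.7, 0.0]
finger_gap: 85.0
```

Run:
```python
from h import *
st(); c=cam("wrist"); np.savez("w2.npz",**c); crop(c,140,40,420,400,2,"w2"); 
cv2.imwrite("pics/w2full.png",c["frame"])
```

```text
t 3.0 p [ 527.9 -235.7  199.2] yaw 4.56 z [ 0. -0. -1.] F [-0.1  0.7  0. ] gap 85.0
```

View pics/w2full.png

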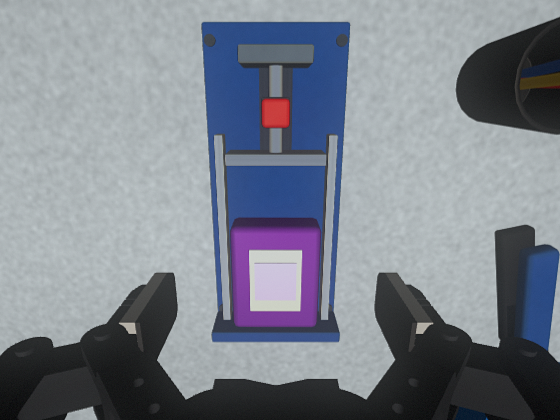

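Run:
```python
from h import *
c=dict(np.load("w2.npz")); crop(c,205,90,345,240,4,"w2a"); crop(c,205,210,345,350,4,"w2b")
```

```text
(no output)
```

View pics/w2a.png

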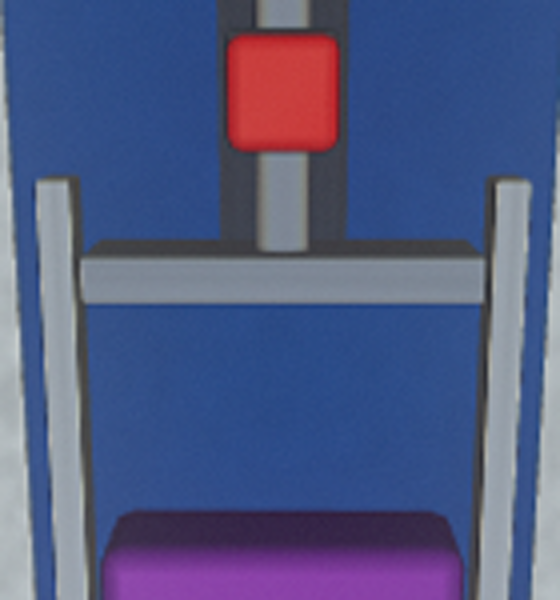

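View pics/w2b.png

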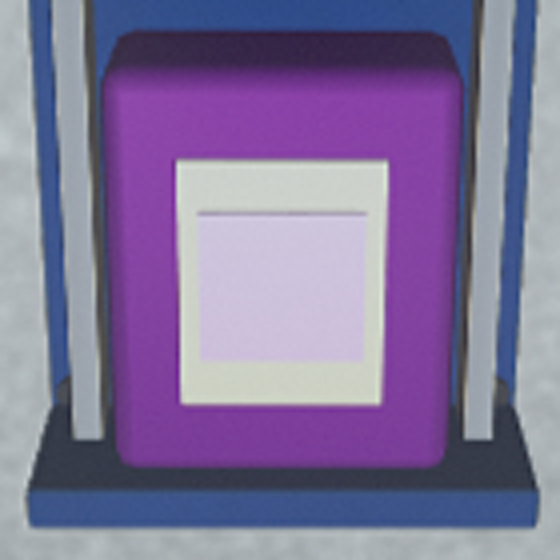

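Run:
```python
from h import *
c=dict(np.load("w2.npz"))
px=lambda l,x,y,k:np.array(l)/k+[x,y]-0.5+0.5/k
A=lambda l,z:unproj(c,px(l,205,90,4),z)
B=lambda l,z:unproj(c,px(l,205,210,4),z)
th=np.radians(4.56); ex=np.array([np.cos(th),np.sin(th),0]);ey=np.array([-np.sin(th),np.cos(th),0])
def show(n,P): print(n,np.round(P,1).tolist(),"xj",np.round(P@ex,1),"yj",np.round(P@ey,1))
show("plate front",A([(82,303),(485,302)],46)); show("plate back",A([(82,257),(485,257)],46))
show("post top",A([(226,150),(340,150),(340,35),(226,35)],96))
show("pack bottom",A([(120,512),(445,512)],10)); show("pack topfront",A([(105,550),(463,550)],46))
show("pack back",B([(120,467),(445,467)],46)); show("wall in",B([(27,489),(539,489)],50)); show("wall out",B([(30,526),(538,526)],50))
show("guide ends",A([(37,178),(80,178),(487,178),(531,178)],28))
f=px([(203.0,23.5),(350,22.5)],0,0,1); show("bed +y",unproj(c,f,10))
show("guides wall",B([(74,440),(103,440),(465,440),(493,440)],28))
```

```text
plate front [[482.9, -213.5, 46.0], [570.6, -206.4, 46.0]] xj [464.4 552.4] yj [-251.2 -251.1]
plate back [[482.5, -203.5, 46.0], [569.4, -196.6, 46.0]] xj [464.8 551.9] yj [-241.2 -241.3]
post top [[513.8, -175.4, 96.0], [533.8, -173.8, 96.0], [532.1, -154.7, 96.0], [512.6, -156.2, 96.0]] xj [498.3 518.3 518.1 498.5] yj [-215.7 -215.7 -196.5 -196.5]
pack bottom [[489.6, -273.3, 10.0], [572.8, -266.7, 10.0]] xj [466.4 549.8] yj [-311.3 -311.4]
pack topfront [[490.2, -270.5, 46.0], [572.6, -264.0, 46.0]] xj [467.1 549.8] yj [-308.6 -308.6]
pack back [[498.3, -377.5, 46.0], [580.7, -371.0, 46.0]] xj [466.7 549.3] yj [-415.9 -416. ]
wall in [[475.5, -382.9, 50.0], [604.3, -372.7, 50.0]] xj [443.5 572.7] yj [-419.5 -419.6]
wall out [[476.5, -394.0, 50.0], [605.5, -383.8, 50.0]] xj [443.7 573.1] yj [-430.6 -430.7]
guide ends [[469.3, -189.3, 28.0], [479.0, -188.5, 28.0], [570.5, -181.3, 28.0], [580.4, -180.5, 28.0]] xj [452.8 462.5 554.2 564.2] yj [-226. -226. -226. -226.]
bed +y [[454.5, -97.3, 10.0], [582.0, -86.5, 10.0]] xj [445.3 573.3] yj [-133.2 -132.5]
guides wall [[484.1, -383.2, 28.0], [491.9, -382.6, 28.0], [588.5, -375.0, 28.0], [596.0, -374.4, 28.0]] xj [452.1 459.9 556.9 564.4] yj [-420.5 -420.5 -420.6 -420.6]
```

Run:
```python
from h import *
plan([546.1,184.5,130],19.17,0)
```

```text
dist 424.5 rot [ -0.1   0.  -14.5] n 12
[0, 0.43, -3.46, 0.58, -0.0, 0.0, -1.21],
[0, 0.51, -3.45, 0.58, -0.0, 0.0, -1.21],
[0, 0.58, -3.44, 0.58, -0.0, 0.0, -1.21],
[0, 0.65, -3.43, 0.58, -0.0, 0.0, -1.21],
[0, 0.72, -3.41, 0.58, -0.0, 0.0, -1.21],
[0, 0.8, -3.4, 0.58, -0.0, 0.0, -1.21],
[0, 0.87, -3.38, 0.58, -0.0, 0.0, -1.21],
[0, 0.94, -3.36, 0.58, -0.0, 0.0, -1.21],
[0, 1.01, -3.34, 0.58, -0.0, 0.0, -1.21],
[0, 1.08, -3.32, 0.58, -0.0, 0.0, -1.21],
[0, 1.15, -3.3, 0.58, -0.0, 0.0, -1.21],
[0, 1.22, -3.27, 0.58, -0.0, 0.0, -1.21],
```

Emit:
{"fn": "carry_out", "kwargs": {"steps": [[0, 0.4, -3.5, 0.6, 0, 0, -1.2], [0, 0.5, -3.5, 0.6, 0, 0, -1.2], [0, 0.6, -3.4, 0.6, 0, 0, -1.2], [0, 0.7, -3.4, 0.6, 0, 0, -1.2], [0, 0.7, -3.4, 0.6, 0, 0, -1.2], [0, 0.8, -3.4, 0.6, 0, 0, -1.2], [0, 0.9, -3.4, 0.6, 0, 0, -1.2], [0, 0.9, -3.4, 0.6, 0, 0, -1.2], [0, 1.0, -3.3, 0.6, 0, 0, -1.2], [0, 1.1, -3.3, 0.6, 0, 0, -1.2]]}}

```text
time: 3.88
tool_pos: [542.1, 118.2, 139.1]
ee_rot: [0.989, 0.147, -0.0, -0.001]
contact_force: [1.2, -0.2, -0.2]
finger_gap: 85.3
```

Emit:
{"fn": "carry_out", "kwargs": {"steps": [[0, 1.2, -3.3, 0.6, 0, 0, -1.2], [0, 1.2, -3.3, 0.6, 0, 0, -1.3], [0, 0, 0, 0, 0, 0, 0], [0, 0, 0, 0, 0, 0, 0]]}}

```text
time: 4.22
tool_pos: [545.0, 188.9, 126.6]
ee_rot: [0.985, 0.17, -0.001, -0.001]
contact_force: [-0.1, -0.4, -0.2]
finger_gap: 85.6
```

Run:
```python
from h import *
st(); plan([546.1,184.5,47],19.17,0,3)
```

```text
t 4.22 p [545.  188.9 126.6] yaw 19.63 z [-0.002  0.001 -1.   ] F [-0.1 -0.4 -0.2] gap 85.6
dist 79.8 rot [-0.1  0.1  0.5] n 3
[0, -0.01, 0.15, 2.65, -0.03, 0.02, 0.15],
[0, -0.01, 0.15, 2.65, -0.03, 0.02, 0.15],
[0, -0.01, 0.15, 2.65, -0.03, 0.02, 0.15],
```

Emit:
{"fn": "carry_out", "kwargs": {"steps": [[0, 0, 0.45, 0.5, 0, 0, 0.5], [0, 0, 0, 1.5, 0, 0, 0], [0, 0, 0, 0, 0, 0, 0]]}}

```text
time: 4.47
tool_pos: [547.2, 178.1, 105.8]
ee_rot: [0.987, 0.161, -0.001, 0.0]
contact_force: [-0.3, -0.3, -0.4]
finger_gap: 85.1
```

Run:
```python
from h import *
st();  plan([546.1,184.5,47],19.17,0,3); c=cam("wrist"); cv2.imwrite("pics/w3.png",c["frame"])
```

```text
t 4.47 p [547.2 178.1 105.8] yaw 18.56 z [-0.002 -0.001 -1.   ] F [-0.3 -0.3 -0.4] gap 85.1
dist 59.1 rot [ 0.   0.1 -0.6] n 3
[0, 0.04, -0.21, 1.96, 0.01, 0.05, -0.2],
[0, 0.04, -0.21, 1.96, 0.01, 0.05, -0.2],
[0, 0.04, -0.21, 1.96, 0.01, 0.05, -0.2],
```

View pics/w3.png

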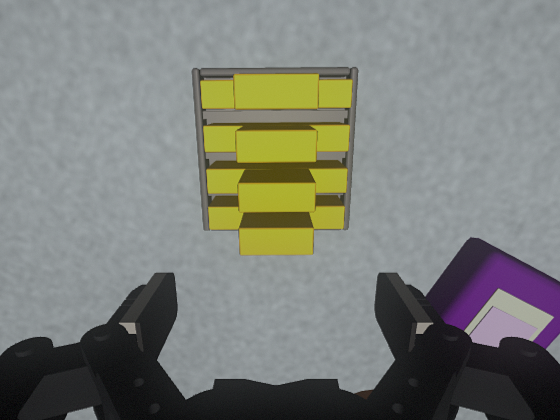

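Emit:
{"fn": "carry_out", "kwargs": {"steps": [[0, 0, 0, 0, 0, 0, 0], [0, 0, 0, 0, 0, 0, 0]]}}

```text
time: 4.68
tool_pos: [548.7, 178.9, 107.8]
ee_rot: [0.987, 0.161, 0.0, -0.0]
contact_force: [-0.2, 0.4, -1.0]
finger_gap: 85.2
```

Run:
```python
from h import *
st();  plan([546.1,184.5,47],19.17,0,3)
```

```text
t 4.68 p [548.7 178.9 107.8] yaw 18.57 z [ 0.  0. -1.] F [-0.2  0.4 -1. ] gap 85.2
dist 61.2 rot [ 0.  -0.  -0.6] n 3
[0, -0.02, -0.21, 2.03, 0.0, -0.01, -0.2],
[0, -0.02, -0.21, 2.03, 0.0, -0.01, -0.2],
[0, -0.02, -0.21, 2.03, 0.0, -0.01, -0.2],
```

Emit:
{"fn": "carry_out", "kwargs": {"steps": [[0, -0.05, -0.6, 2.0, 0, 0, -0.6], [0, 0, 0, 2.0, 0, 0, 0], [0, 0, 0, 2.0, 0, 0, 0], [0, 0, 0, 0, 0, 0, 0], [0, 0, 0, 0, 0, 0, 0], [0, 0, 0, 0, 0, 0, 0]]}}

```text
time: 5.18
tool_pos: [546.6, 184.8, 48.3]
ee_rot: [0.986, 0.167, 0.0, -0.0]
contact_force: [0.7, -0.9, 0.2]
finger_gap: 85.3
```

Run:
```python
from h import *
st();  plan([546.1,184.5,47],19.17,0,1)
```

```text
t 5.18 p [546.6 184.8  48.3] yaw 19.2 z [ 0.001  0.    -1.   ] F [ 0.7 -0.9  0.2] gap 85.3
dist 1.5 rot [ 0.  -0.1  0. ] n 1
[0, -0.06, 0.01, 0.13, 0.0, -0.05, 0.03],
```

Aligned with the tab, so I'll close.

Emit:
{"fn": "carry_out", "kwargs": {"steps": [[1, 0, 0, 0.1, 0, 0, 0], [1, 0, 0, 0, 0, 0, 0], [1, 0, 0, 0, 0, 0, 0], [1, 0, 0, 0, 0, 0, 0], [1, 0, 0, 0, 0, 0, 0], [1, 0, 0, 0, 0, 0, 0]], "squeeze": 40}}

```text
time: 5.68
tool_pos: [546.4, 185.1, 47.0]
ee_rot: [0.986, 0.167, 0.0, -0.0]
contact_force: [-0.2, 0.6, 6.0]
finger_gap: 39.2
```

Run:
```python
from h import *
st()
```

```text
t 5.68 p [546.4 185.1  47. ] yaw 19.24 z [ 0.001  0.    -1.   ] F [-0.2  0.6  6. ] gap 39.2
```

Emit:
{"fn": "carry_out", "kwargs": {"steps": [[1, 0, 0, -1.5, 0, 0, 0], [1, 0, 0, -3, 0, 0, 0], [1, 0, 0, -3.5, 0, 0, 0], [1, 0, 0, -3, 0, 0, 0], [1, 0, 0, 0, 0, 0, 0], [1, 0, 0, 0, 0, 0, 0], [1, 0, 0, 0, 0, 0, 0]]}}

```text
time: 6.27
tool_pos: [545.6, 185.1, 156.1]
ee_rot: [0.986, 0.167, -0.0, -0.0]
contact_force: [0.2, 0.4, -0.2]
finger_gap: 39.8
```

Run:
```python
from h import *
st(); plan([529.4,-243.7,150],4.56,1); c=cam("wrist"); cv2.imwrite("pics/w4.png",c["frame"])
```

```text
t 6.27 p [545.6 185.1 156.1] yaw 19.26 z [-0.  0. -1.] F [ 0.2  0.4 -0.2] gap 39.8
dist 429.2 rot [-0.   0.  14.7] n 12
[1, -1.31, 3.33, 0.05, -0.0, 0.0, 1.22],
[1, -1.24, 3.36, 0.05, -0.0, 0.0, 1.22],
[1, -1.16, 3.38, 0.05, -0.0, 0.0, 1.22],
[1, -1.09, 3.41, 0.05, -0.0, 0.0, 1.22],
[1, -1.02, 3.43, 0.05, -0.0, 0.0, 1.22],
[1, -0.94, 3.45, 0.05, -0.0, 0.0, 1.22],
[1, -0.87, 3.47, 0.05, -0.0, 0.0, 1.22],
[1, -0.8, 3.49, 0.05, -0.0, 0.0, 1.22],
[1, -0.72, 3.5, 0.05, -0.0, 0.0, 1.22],
[1, -0.65, 3.52, 0.05, -0.0, 0.0, 1.22],
[1, -0.57, 3.53, 0.05, -0.0, 0.0, 1.22],
[1, -0.49, 3.54, 0.05, -0.0, 0.0, 1.22],
```

View pics/w4.png

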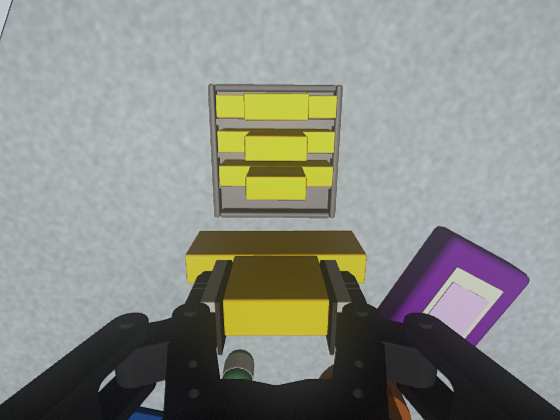

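The spacer is held upright, with its foot at (276,265) and tab at (276,315). Three are left in the rack. I'll carry this one to the jig.

Emit:
{"fn": "carry_out", "kwargs": {"steps": [[1, -1.3, 3.3, 0, 0, 0, 1.22], [1, -1.2, 3.4, 0, 0, 0, 1.22], [1, -1.2, 3.4, 0, 0, 0, 1.22], [1, -1.1, 3.4, 0, 0, 0, 1.22], [1, -1.0, 3.4, 0, 0, 0, 1.22], [1, -0.9, 3.4, 0, 0, 0, 1.22], [1, -0.9, 3.5, 0, 0, 0, 1.22], [1, -0.8, 3.5, 0, 0, 0, 1.22], [1, -0.7, 3.5, 0, 0, 0, 1.22], [1, -0.7, 3.5, 0, 0, 0, 1.22]]}}

```text
time: 7.15
tool_pos: [531.4, -173.7, 154.8]
ee_rot: [0.998, 0.061, -0.001, -0.0]
contact_force: [0.1, 0.7, -0.8]
finger_gap: 39.9
```

Emit:
{"fn": "carry_out", "kwargs": {"steps": [[1, -0.6, 3.5, 0, 0, 0, 1.22], [1, -0.5, 3.6, 0, 0, 0, 1.2], [1, 0, 0, 0, 0, 0, 0], [1, 0, 0, 0, 0, 0, 0], [1, 0, 0, 0, 0, 0, 0]]}}

```text
time: 7.57
tool_pos: [528.6, -243.4, 155.0]
ee_rot: [0.999, 0.04, -0.001, -0.001]
contact_force: [-0.0, -0.4, -0.4]
finger_gap: 39.3
```

Run:
```python
from h import *
st(); plan([529.4,-243.7,60],4.56,1,1); c=cam("wrist"); cv2.imwrite("pics/w5.png",c["frame"])
```

```text
t 7.57 p [ 528.6 -243.4  155. ] yaw 4.6 z [-0.002  0.001 -1.   ] F [-0.  -0.4 -0.4] gap 39.3
dist 95.0 rot [-0.1  0.1  0. ] n 1
[1, 0.1, 0.05, 9.49, -0.08, 0.13, 0.04],
```

View pics/w5.png

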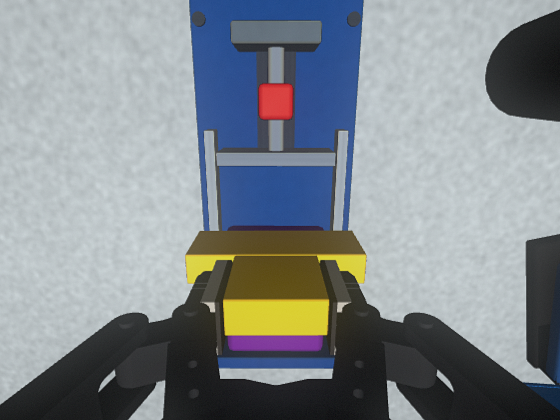

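Emit:
{"fn": "carry_out", "kwargs": {"steps": [[1, 0.1, 0, 2.5, 0, 0, 0], [1, 0, 0, 3, 0, 0, 0], [1, 0, 0, 2.5, 0, 0, 0], [1, 0, 0, 1, 0, 0, 0], [1, 0, 0, 0.5, 0, 0, 0], [1, 0, 0, 0, 0, 0, 0], [1, 0, 0, 0, 0, 0, 0]]}}

```text
time: 8.2
tool_pos: [530.8, -243.6, 62.0]
ee_rot: [0.999, 0.041, 0.0, 0.0]
contact_force: [-0.3, 0.3, 0.5]
finger_gap: 39.3
```

Run:
```python
from h import *
st(); plan([529.4,-243.7,54],4.56,1,1); c=cam("wrist"); cv2.imwrite("pics/w6.png",c["frame"])
```

```text
t 8.2 p [ 530.8 -243.6   62. ] yaw 4.65 z [ 0.001 -0.    -1.   ] F [-0.3  0.3  0.5] gap 39.3
dist 8.1 rot [ 0.  -0.   0.1] n 1
[1, -0.14, 0.0, 0.8, 0.01, -0.03, 0.09],
```

View pics/w6.png

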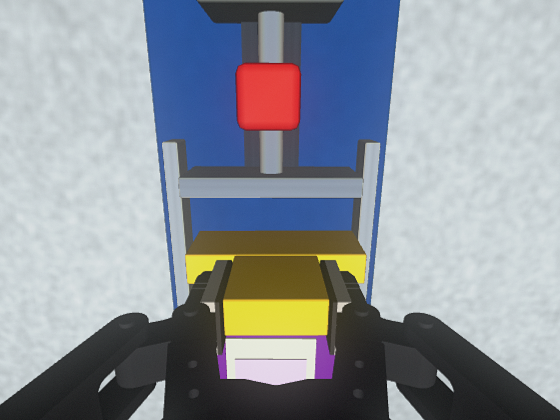

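Emit:
{"fn": "carry_out", "kwargs": {"steps": [[1, -0.15, 0, 0.7, 0, 0, 0], [1, 0, 0.5, 0, 0, 0, 0], [1, 0, 0.5, 0, 0, 0, 0], [1, 0, 0.4, 0, 0, 0, 0], [1, 0, 0.2, 0, 0, 0, 0], [1, 0, 0.1, 0, 0, 0, 0], [1, 0, 0, 0, 0, 0, 0], [1, 0, 0, 0, 0, 0, 0]]}}

```text
time: 8.92
tool_pos: [530.2, -260.2, 54.4]
ee_rot: [0.999, 0.04, -0.0, -0.001]
contact_force: [-0.6, 5.1, 1.6]
finger_gap: 39.4
```

```bash
cat >> h.py <<'E'
def yj():
    s=manip.observe(); th=np.radians(4.56); p=s["tool_pos"]
    print("xj",round(p[0]*np.cos(th)+p[1]*np.sin(th),2),"yj",round(-p[0]*np.sin(th)+p[1]*np.cos(th),2),"Fy",round(float(s["contact_force"]@[-np.sin(th),np.cos(th),0]),2))
E
python3 - <<'E'
from h import *
st();yj()
E
```

```text
t 8.92 p [ 530.2 -260.2   54.4] yaw 4.63 z [-0.     0.001 -1.   ] F [-0.6  5.1  1.6] gap 39.4
xj 507.79 yj -301.49 Fy 5.12
```

Emit:
{"fn": "carry_out", "kwargs": {"steps": [[1, 0, 0.15, 0, 0, 0, 0], [1, 0, 0, 0, 0, 0, 0], [1, 0, 0, 0, 0, 0, 0], [1, 0, 0, 0, 0, 0, 0]]}}

```text
time: 9.25
tool_pos: [530.1, -260.3, 54.2]
ee_rot: [0.999, 0.041, -0.001, -0.001]
contact_force: [-0.5, 8.4, 2.9]
finger_gap: 39.5
```

Run:
```python
from h import *
st();yj();manip.capture("wrist");yj();manip.capture("wrist");yj()
```

```text
t 9.25 p [ 530.1 -260.3   54.2] yaw 4.67 z [-0.001  0.003 -1.   ] F [-0.5  8.4  2.9] gap 39.5
xj 507.73 yj -301.62 Fy 8.46
xj 507.75 yj -301.6 Fy 8.67
xj 507.74 yj -301.57 Fy 9.01
```

Emit:
{"fn": "carry_out", "kwargs": {"steps": [[1, 0, -1.0, 0, 0, 0, 0], [1, 0, -1.2, 0, 0, 0, 0], [1, 0, -1.2, 0, 0, 0, 0], [1, 0, -0.7, 0, 0, 0, 0], [1, 0, -0.3, 0, 0, 0, 0], [1, 0, -0.3, 0, 0, 0, 0], [1, 0, -0.1, 0, 0, 0, 0], [1, 0, 0, 0, 0, 0, 0], [1, 0, 0, 0, 0, 0, 0], [1, 0, 0, 0, 0, 0, 0]]}}

```text
time: 10.18
tool_pos: [526.8, -217.4, 54.5]
ee_rot: [0.999, 0.039, 0.001, 0.002]
contact_force: [-0.2, -7.5, -2.7]
finger_gap: 39.5
```

Run:
```python
from h import *
st();yj()
```

```text
t 10.18 p [ 526.8 -217.4   54.5] yaw 4.5 z [ 0.002 -0.004 -1.   ] F [-0.2 -7.5 -2.7] gap 39.5
xj 507.84 yj -258.56 Fy -7.45
```

Touch measurement gives a gap of about 59 mm and the picture gives about 58.5 mm. Both exceed 32 + 26 = 58 mm, so three spacers are needed. I'll seat this one against the pack and release it.

Emit:
{"fn": "carry_out", "kwargs": {"steps": [[1, 0, 1.0, 0, 0, 0, 0], [1, 0, 1.3, 0, 0, 0, 0], [1, 0, 1.2, 0, 0, 0, 0], [1, 0, 0.8, 0, 0, 0, 0], [1, 0, 0.25, 0, 0, 0, 0], [1, 0, 0, 0.2, 0, 0, 0], [1, 0, 0, 0.1, 0, 0, 0], [1, 0, 0, 0, 0, 0, 0], [1, 0, 0, 0, 0, 0, 0]]}}

```text
time: 10.93
tool_pos: [530.2, -260.4, 52.1]
ee_rot: [0.999, 0.04, 0.0, 0.0]
contact_force: [-2.5, 1.1, 10.7]
finger_gap: 39.4
```

Run:
```python
from h import *
st();yj()
```

```text
t 10.93 p [ 530.2 -260.4   52.1] yaw 4.59 z [ 0.001 -0.001 -1.   ] F [-2.5  1.1 10.7] gap 39.4
xj 507.83 yj -301.77 Fy 1.26
```

Emit:
{"fn": "carry_out", "kwargs": {"steps": [[1, 0, 0, -0.1, 0, 0, 0], [0, 0, 0, 0, 0, 0, 0], [0, 0, 0, 0, 0, 0, 0], [0, 0, 0, 0, 0, 0, 0], [0, 0, 0, -1, 0, 0, 0], [0, 0, 0, -3, 0, 0, 0], [0, 0, 0, -3.5, 0, 0, 0], [0, 0, 0, -1, 0, 0, 0], [0, 0, 0, 0, 0, 0, 0], [0, 0, 0, 0, 0, 0, 0]]}}

```text
time: 11.77
tool_pos: [530.5, -259.8, 138.1]
ee_rot: [0.999, 0.04, 0.001, 0.0]
contact_force: [0.0, -0.9, -0.8]
finger_gap: 85.8
```

Run:
```python
from h import *
st();yj(); plan([538.5,208,130],19.17,0); c=cam("wrist"); cv2.imwrite("pics/w7.png",c["frame"])
```

```text
t 11.77 p [ 530.5 -259.8  138.1] yaw 4.64 z [ 0.002 -0.    -1.   ] F [ 0.  -0.9 -0.8] gap 85.8
xj 508.17 yj -301.12 Fy -0.95
dist 467.9 rot [  0.   -0.1 -14.5] n 13
[0, 0.35, -3.58, 0.06, 0.0, -0.01, -1.12],
[0, 0.42, -3.57, 0.06, 0.0, -0.01, -1.12],
[0, 0.49, -3.56, 0.06, 0.0, -0.01, -1.12],
[0, 0.56, -3.55, 0.06, 0.0, -0.01, -1.12],
[0, 0.63, -3.54, 0.06, 0.0, -0.01, -1.12],
[0, 0.7, -3.53, 0.06, 0.0, -0.01, -1.12],
[0, 0.77, -3.52, 0.06, 0.0, -0.01, -1.12],
[0, 0.84, -3.5, 0.06, 0.0, -0.01, -1.12],
[0, 0.9, -3.48, 0.06, 0.0, -0.01, -1.12],
[0, 0.97, -3.46, 0.06, 0.0, -0.01, -1.12],
[0, 1.04, -3.45, 0.06, 0.0, -0.01, -1.12],
[0, 1.11, -3.42, 0.06, 0.0, -0.01, -1.12],
[0, 1.17, -3.4, 0.06, 0.0, -0.01, -1.12],
```

View pics/w7.png

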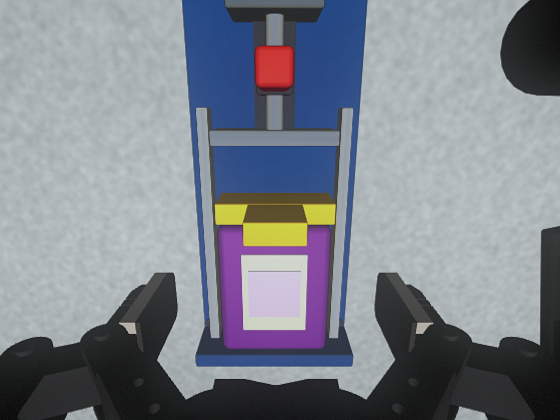

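The first spacer stands square against the pack at (275,213). Next spacer.

Emit:
{"fn": "carry_out", "kwargs": {"steps": [[0, 0.35, -3.6, 0, 0, 0, -1.12], [0, 0.4, -3.6, 0, 0, 0, -1.12], [0, 0.5, -3.6, 0, 0, 0, -1.12], [0, 0.55, -3.55, 0, 0, 0, -1.12], [0, 0.6, -3.5, 0, 0, 0, -1.12], [0, 0.7, -3.5, 0.1, 0, 0, -1.12], [0, 0.8, -3.5, 0.1, 0, 0, -1.12], [0, 0.85, -3.5, 0.1, 0, 0, -1.12], [0, 0.9, -3.5, 0.1, 0, 0, -1.12], [0, 1.0, -3.5, 0.1, 0, 0, -1.12]]}}

```text
time: 12.65
tool_pos: [535.3, 101.9, 130.9]
ee_rot: [0.99, 0.138, -0.001, 0.0]
contact_force: [0.8, 0.1, 0.3]
finger_gap: 85.4
```

Emit:
{"fn": "carry_out", "kwargs": {"steps": [[0, 1.0, -3.4, 0.1, 0, 0, -1.12], [0, 1.1, -3.4, 0.1, 0, 0, -1.12], [0, 1.2, -3.4, 0.1, 0, 0, -1.12], [0, 0, 0, 1, 0, 0, 0], [0, 0, 0, 1, 0, 0, 0], [0, 0, 0, 0, 0, 0, 0], [0, 0, 0, 0, 0, 0, 0], [0, 0, 0, 0, 0, 0, 0]]}}

```text
time: 13.32
tool_pos: [538.3, 205.7, 109.0]
ee_rot: [0.986, 0.165, -0.001, 0.0]
contact_force: [-0.4, 0.2, 0.4]
finger_gap: 85.4
```

Run:
```python
from h import *
st(); plan([538.5,208,47],19.17,0,3); c=cam("wrist"); np.savez("w8.npz",**c); cv2.imwrite("pics/w8.png",c["frame"])
```

```text
t 13.32 p [538.3 205.7 109. ] yaw 19.03 z [-0.001 -0.001 -1.   ] F [-0.4  0.2  0.4] gap 85.4
dist 62.0 rot [ 0.   0.1 -0.1] n 3
[0, 0.03, -0.07, 2.07, 0.01, 0.02, -0.05],
[0, 0.03, -0.07, 2.07, 0.01, 0.02, -0.05],
[0, 0.03, -0.07, 2.07, 0.01, 0.02, -0.05],
```

View pics/w8.png

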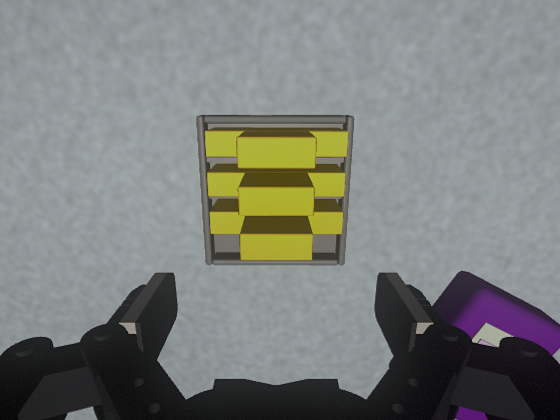

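Emit:
{"fn": "carry_out", "kwargs": {"steps": [[0, 0.1, -0.2, 2.0, 0, 0, -0.1], [0, 0, 0, 2.1, 0, 0, 0], [0, 0, 0, 2.1, 0, 0, 0], [0, 0, 0, 0, 0, 0, 0], [0, 0, 0, 0, 0, 0, 0], [0, 0, 0, 0, 0, 0, 0]]}}

```text
time: 13.87
tool_pos: [539.2, 209.3, 48.3]
ee_rot: [0.986, 0.167, 0.0, -0.0]
contact_force: [-0.1, -0.3, 0.7]
finger_gap: 85.7
```

Emit:
{"fn": "carry_out", "kwargs": {"steps": [[1, 0, 0, 0, 0, 0, 0], [1, 0, 0, 0, 0, 0, 0], [1, 0, 0, 0, 0, 0, 0], [1, 0, 0, 0, 0, 0, 0], [1, 0, 0, 0, 0, 0, 0], [1, 0, 0, 0, 0, 0, 0]], "squeeze": 40}}

```text
time: 14.37
tool_pos: [538.9, 210.0, 48.1]
ee_rot: [0.986, 0.167, 0.0, -0.0]
contact_force: [-1.2, 0.3, 6.6]
finger_gap: 39.4
```

Run:
```python
from h import *
st()
```

```text
t 14.37 p [538.9 210.   48.1] yaw 19.28 z [ 0.001  0.001 -1.   ] F [-1.2  0.3  6.6] gap 39.4
```

Emit:
{"fn": "carry_out", "kwargs": {"steps": [[1, 0, 0, -1.5, 0, 0, 0], [1, 0, 0, -3, 0, 0, 0], [1, 0, 0, -3.5, 0, 0, 0], [1, 0, 0, -3, 0, 0, 0], [1, 0, 0, 0, 0, 0, 0], [1, 0, 0, 0, 0, 0, 0], [1, 0, 0, 0, 0, 0, 0]]}}

```text
time: 14.95
tool_pos: [538.1, 210.0, 157.1]
ee_rot: [0.986, 0.168, -0.0, -0.0]
contact_force: [0.1, -0.6, -1.1]
finger_gap: 39.5
```

Run:
```python
from h import *
st(); plan([528.6,-232.7,157],4.56,1)
```

```text
t 14.95 p [538.1 210.  157.1] yaw 19.3 z [-0.  0. -1.] F [ 0.1 -0.6 -1.1] gap 39.5
dist 442.8 rot [-0.   0.  14.7] n 12
[1, -1.29, 3.46, 0.0, -0.0, 0.0, 1.23],
[1, -1.22, 3.48, 0.0, -0.0, 0.0, 1.23],
[1, -1.14, 3.51, 0.0, -0.0, 0.0, 1.23],
[1, -1.07, 3.53, 0.0, -0.0, 0.0, 1.23],
[1, -0.99, 3.55, 0.0, -0.0, 0.0, 1.23],
[1, -0.92, 3.57, 0.0, -0.0, 0.0, 1.23],
[1, -0.84, 3.59, 0.0, -0.0, 0.0, 1.23],
[1, -0.76, 3.61, 0.0, -0.0, 0.0, 1.23],
[1, -0.69, 3.63, 0.0, -0.0, 0.0, 1.23],
[1, -0.61, 3.64, 0.0, -0.0, 0.0, 1.23],
[1, -0.53, 3.65, 0.0, -0.0, 0.0, 1.23],
[1, -0.45, 3.66, 0.0, -0.0, 0.0, 1.23],
```

Emit:
{"fn": "carry_out", "kwargs": {"steps": [[1, -1.3, 3.45, 0, 0, 0, 1.23], [1, -1.2, 3.5, 0, 0, 0, 1.23], [1, -1.15, 3.5, 0, 0, 0, 1.23], [1, -1.05, 3.5, 0, 0, 0, 1.23], [1, -1.0, 3.55, 0, 0, 0, 1.23], [1, -0.9, 3.6, 0, 0, 0, 1.23], [1, -0.85, 3.6, 0, 0, 0, 1.23], [1, -0.75, 3.6, 0, 0, 0, 1.23], [1, -0.7, 3.6, 0, 0, 0, 1.23], [1, -0.6, 3.65, 0, 0, 0, 1.23]]}}

```text
time: 15.78
tool_pos: [529.5, -160.3, 155.8]
ee_rot: [0.998, 0.06, -0.001, -0.0]
contact_force: [0.4, 0.9, -0.6]
finger_gap: 39.2
```

Emit:
{"fn": "carry_out", "kwargs": {"steps": [[1, -0.55, 3.65, 0, 0, 0, 1.23], [1, -0.45, 3.65, 0, 0, 0, 1.2], [1, 0, 0, 0, 0, 0, 0], [1, 0, 0, 0, 0, 0, 0], [1, 0, 0, 0, 0, 0, 0], [1, 0, 0, 0, 0, 0, 0]]}}

```text
time: 16.28
tool_pos: [528.6, -230.8, 156.3]
ee_rot: [0.999, 0.041, -0.001, -0.001]
contact_force: [-0.1, -0.5, -0.4]
finger_gap: 39.6
```

Run:
```python
from h import *
st(); plan([528.6,-232.7,62],4.56,1,1); yj()
```

```text
t 16.28 p [ 528.6 -230.8  156.3] yaw 4.65 z [-0.002  0.001 -1.   ] F [-0.1 -0.5 -0.4] gap 39.6
dist 94.3 rot [-0.1  0.1  0.1] n 1
[1, -0.0, 0.2, 9.43, -0.08, 0.09, 0.09],
xj 508.59 yj -272.11 Fy -0.48
```

Emit:
{"fn": "carry_out", "kwargs": {"steps": [[1, 0, 0.2, 2.5, 0, 0, 0], [1, 0, 0, 3, 0, 0, 0], [1, 0, 0, 2.4, 0, 0, 0], [1, 0, 0, 1, 0, 0, 0], [1, 0, 0, 0.5, 0, 0, 0], [1, 0, 0, 0, 0, 0, 0], [1, 0, 0, 0, 0, 0, 0], [1, 0, 0, 0, 0, 0, 0]]}}

```text
time: 16.95
tool_pos: [529.8, -234.5, 64.5]
ee_rot: [0.999, 0.04, 0.001, 0.0]
contact_force: [-0.1, -1.0, -0.9]
finger_gap: 39.3
```

Run:
```python
from h import *
st(); yj(); c=cam("wrist"); cv2.imwrite("pics/w9.png",c["frame"])
```

```text
t 16.95 p [ 529.8 -234.5   64.5] yaw 4.57 z [ 0.002 -0.001 -1.   ] F [-0.1 -1.  -0.9] gap 39.3
xj 509.44 yj -275.87 Fy -1.03
```

View pics/w9.png

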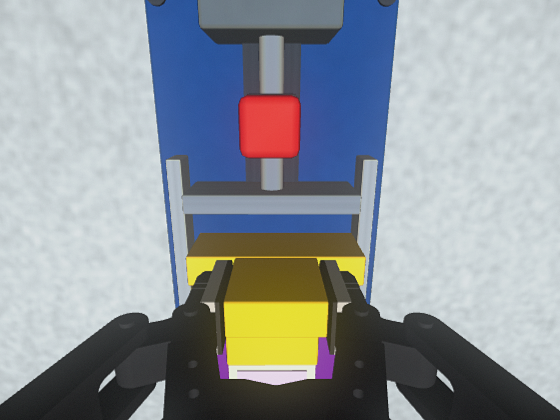

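Emit:
{"fn": "carry_out", "kwargs": {"steps": [[1, -0.1, 0, 0.5, 0, 0, 0], [1, 0, 0, 0.4, 0, 0, 0], [1, 0, 0.5, 0, 0, 0, 0], [1, 0, 0.3, 0, 0, 0, 0], [1, 0, 0.2, 0, 0, 0, 0], [1, 0, 0.1, 0, 0, 0, 0], [1, 0, 0.1, 0, 0, 0, 0], [1, 0, 0, 0, 0, 0, 0], [1, 0, 0, 0, 0, 0, 0], [1, 0, 0, 0, 0, 0, 0]]}}

```text
time: 17.83
tool_pos: [528.6, -242.9, 54.2]
ee_rot: [0.999, 0.041, -0.001, -0.003]
contact_force: [-0.4, 12.3, 5.0]
finger_gap: 39.4
```

Run:
```python
from h import *
st(); yj()
```

```text
t 17.83 p [ 528.6 -242.9   54.2] yaw 4.66 z [-0.002  0.005 -1.   ] F [-0.4 12.3  5. ] gap 39.4
xj 507.58 yj -284.12 Fy 12.25
```

Emit:
{"fn": "carry_out", "kwargs": {"steps": [[1, 0, -1.0, 0, 0, 0, 0], [1, 0, -1.0, 0, 0, 0, 0], [1, 0, -0.7, 0, 0, 0, 0], [1, 0, -0.3, 0, 0, 0, 0], [1, 0, -0.2, 0, 0, 0, 0], [1, 0, -0.1, 0, 0, 0, 0], [1, 0, 0, 0, 0, 0, 0], [1, 0, 0, 0, 0, 0, 0], [1, 0, 0, 0, 0, 0, 0]]}}

```text
time: 18.58
tool_pos: [526.5, -216.1, 54.4]
ee_rot: [0.999, 0.039, 0.001, 0.002]
contact_force: [-0.2, -5.8, -3.8]
finger_gap: 39.4
```

Run:
```python
from h import *
st(); yj()
```

```text
t 18.58 p [ 526.5 -216.1   54.4] yaw 4.46 z [ 0.001 -0.003 -1.   ] F [-0.2 -5.8 -3.8] gap 39.4
xj 507.7 yj -257.27 Fy -5.77
```

The remaining gap with two spacers is about 26.6 mm. That is more than the 26 mm stroke, so the third spacer is needed.

Emit:
{"fn": "carry_out", "kwargs": {"steps": [[1, 0, 1.0, 0, 0, 0, 0], [1, 0, 1.0, 0, 0, 0, 0], [1, 0, 0.7, 0, 0, 0, 0], [1, 0, 0.25, 0, 0, 0, 0], [1, 0, 0, 0.2, 0, 0, 0], [1, 0, 0, 0.1, 0, 0, 0], [1, 0, 0, 0, 0, 0, 0], [1, 0, 0, 0, 0, 0, 0], [1, 0, 0, 0, 0, 0, 0]]}}

```text
time: 19.33
tool_pos: [528.9, -242.9, 53.1]
ee_rot: [0.999, 0.039, 0.001, -0.001]
contact_force: [-3.1, 4.6, 21.8]
finger_gap: 39.3
```

Run:
```python
from h import *
st(); yj()
```

```text
t 19.33 p [ 528.9 -242.9   53.1] yaw 4.52 z [ 0.001  0.001 -1.   ] F [-3.1  4.6 21.8] gap 39.3
xj 507.88 yj -284.18 Fy 4.81
```

Emit:
{"fn": "carry_out", "kwargs": {"steps": [[1, 0, -0.1, -0.2, 0, 0, 0], [1, 0, 0, 0, 0, 0, 0], [0, 0, 0, 0, 0, 0, 0], [0, 0, 0, 0, 0, 0, 0], [0, 0, 0, 0, 0, 0, 0], [0, 0, 0, -2, 0, 0, 0], [0, 0, 0, -3.5, 0, 0, 0], [0, 0, 0, -3.3, 0, 0, 0], [0, 0, 0, 0, 0, 0, 0], [0, 0, 0, 0, 0, 0, 0]]}}

```text
time: 20.17
tool_pos: [529.6, -242.4, 143.0]
ee_rot: [0.999, 0.04, 0.002, 0.001]
contact_force: [-0.3, 1.3, -0.6]
finger_gap: 85.2
```

Run:
```python
from h import *
st();yj(); plan([530,232.5,130],19.17,0); c=cam("wrist"); cv2.imwrite("pics/w10.png",c["frame"])
```

```text
t 20.17 p [ 529.6 -242.4  143. ] yaw 4.55 z [ 0.003 -0.001 -1.   ] F [-0.3  1.3 -0.6] gap 85.2
xj 508.65 yj -283.76 Fy 1.3
dist 475.1 rot [  0.1  -0.2 -14.6] n 13
[0, 0.29, -3.64, 0.1, 0.01, -0.01, -1.12],
[0, 0.36, -3.64, 0.1, 0.01, -0.01, -1.12],
[0, 0.44, -3.63, 0.1, 0.01, -0.01, -1.12],
[0, 0.51, -3.62, 0.1, 0.01, -0.01, -1.12],
[0, 0.58, -3.61, 0.1, 0.01, -0.01, -1.12],
[0, 0.65, -3.6, 0.1, 0.01, -0.01, -1.12],
[0, 0.72, -3.58, 0.1, 0.01, -0.01, -1.12],
[0, 0.79, -3.57, 0.1, 0.01, -0.01, -1.12],
[0, 0.86, -3.55, 0.1, 0.01, -0.01, -1.12],
[0, 0.93, -3.53, 0.1, 0.01, -0.01, -1.12],
[0, 1.0, -3.51, 0.1, 0.01, -0.01, -1.12],
[0, 1.07, -3.49, 0.1, 0.01, -0.01, -1.12],
[0, 1.13, -3.47, 0.1, 0.01, -0.01, -1.12],
```

View pics/w10.png

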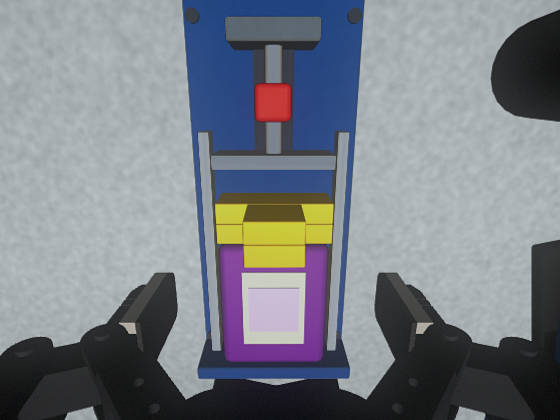

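Both spacers stand flush at (275,222), and the remaining gap to the plate at row 165 is clear. I'll fetch the third.

Emit:
{"fn": "carry_out", "kwargs": {"steps": [[0, 0.3, -3.65, 0.1, 0, 0, -1.12], [0, 0.35, -3.65, 0.1, 0, 0, -1.12], [0, 0.45, -3.6, 0.1, 0, 0, -1.12], [0, 0.5, -3.6, 0.1, 0, 0, -1.12], [0, 0.6, -3.6, 0.1, 0, 0, -1.12], [0, 0.65, -3.6, 0.1, 0, 0, -1.12], [0, 0.7, -3.6, 0.1, 0, 0, -1.12], [0, 0.8, -3.6, 0.1, 0, 0, -1.12], [0, 0.85, -3.55, 0.1, 0, 0, -1.12], [0, 0.95, -3.55, 0.1, 0, 0, -1.12]]}}

```text
time: 21.05
tool_pos: [528.2, 125.4, 129.9]
ee_rot: [0.991, 0.137, -0.001, 0.0]
contact_force: [0.3, -0.9, -0.4]
finger_gap: 85.4
```

Emit:
{"fn": "carry_out", "kwargs": {"steps": [[0, 1.0, -3.5, 0.1, 0, 0, -1.12], [0, 1.1, -3.5, 0.1, 0, 0, -1.12], [0, 1.15, -3.45, 0.1, 0, 0, -1.12], [0, 0, 0, 1, 0, 0, 0], [0, 0, 0, 1, 0, 0, 0], [0, 0, 0, 0, 0, 0, 0], [0, 0, 0, 0, 0, 0, 0], [0, 0, 0, 0, 0, 0, 0]]}}

```text
time: 21.72
tool_pos: [530.1, 231.3, 108.0]
ee_rot: [0.986, 0.165, -0.001, 0.0]
contact_force: [0.0, -0.3, 0.0]
finger_gap: 85.9
```

Run:
```python
from h import *
st(); plan([530.2,232.5,47.5],19.17,0,3)
```

```text
t 21.72 p [530.1 231.3 108. ] yaw 18.95 z [-0.001 -0.001 -1.   ] F [ 0.  -0.3  0. ] gap 85.9
dist 60.5 rot [ 0.   0.1 -0.2] n 3
[0, 0.02, -0.04, 2.02, 0.02, 0.02, -0.07],
[0, 0.02, -0.04, 2.02, 0.02, 0.02, -0.07],
[0, 0.02, -0.04, 2.02, 0.02, 0.02, -0.07],
```

Emit:
{"fn": "carry_out", "kwargs": {"steps": [[0, 0, 0, 2.0, 0, 0, -0.2], [0, 0, 0, 2.0, 0, 0, 0], [0, 0, 0, 2.1, 0, 0, 0], [0, 0, 0, 0, 0, 0, 0], [0, 0, 0, 0, 0, 0, 0], [0, 0, 0, 0, 0, 0, 0]]}}

```text
time: 22.22
tool_pos: [530.7, 232.6, 48.3]
ee_rot: [0.986, 0.167, 0.0, 0.0]
contact_force: [0.7, 0.8, 0.6]
finger_gap: 85.6
```

Emit:
{"fn": "carry_out", "kwargs": {"steps": [[1, 0, 0, 0, 0, 0, 0], [1, 0, 0, 0, 0, 0, 0], [1, 0, 0, 0, 0, 0, 0], [1, 0, 0, 0, 0, 0, 0], [1, 0, 0, 0, 0, 0, 0], [1, 0, 0, 0, 0, 0, 0]], "squeeze": 40}}

```text
time: 22.72
tool_pos: [530.3, 233.5, 48.1]
ee_rot: [0.986, 0.168, 0.0, -0.0]
contact_force: [-1.8, -0.1, 6.1]
finger_gap: 39.3
```

Emit:
{"fn": "carry_out", "kwargs": {"steps": [[1, 0, 0, -1.5, 0, 0, 0], [1, 0, 0, -3, 0, 0, 0], [1, 0, 0, -3.5, 0, 0, 0], [1, 0, 0, -3, 0, 0, 0], [1, 0, 0, 0, 0, 0, 0], [1, 0, 0, 0, 0, 0, 0], [1, 0, 0, 0, 0, 0, 0]]}}

```text
time: 23.3
tool_pos: [529.6, 233.4, 157.1]
ee_rot: [0.986, 0.168, -0.0, -0.0]
contact_force: [-0.4, -1.1, -1.8]
finger_gap: 39.4
```

Run:
```python
from h import *
st(); c=cam("wrist"); np.savez("w11.npz",**c);cv2.imwrite("pics/w11.png",c["frame"])
```

```text
t 23.3 p [529.6 233.4 157.1] yaw 19.33 z [-0.  0. -1.] F [-0.4 -1.1 -1.8] gap 39.4
```

View pics/w11.png

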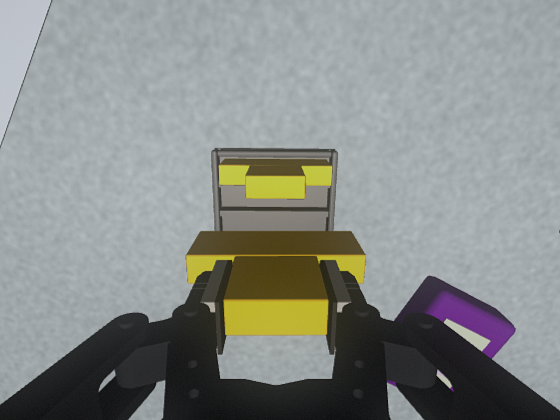

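Run:
```python
from h import *
plan([527.7,-221.9,157],4.56,1)
```

```text
dist 455.2 rot [ 0.   0.1 14.8] n 12
[1, -1.27, 3.57, -0.0, 0.0, 0.01, 1.23],
[1, -1.19, 3.6, -0.0, 0.0, 0.01, 1.23],
[1, -1.11, 3.63, -0.0, 0.0, 0.01, 1.23],
[1, -1.04, 3.65, -0.0, 0.0, 0.01, 1.23],
[1, -0.96, 3.67, -0.0, 0.0, 0.01, 1.23],
[1, -0.88, 3.69, -0.0, 0.0, 0.01, 1.23],
[1, -0.8, 3.71, -0.0, 0.0, 0.01, 1.23],
[1, -0.72, 3.72, -0.0, 0.0, 0.01, 1.23],
[1, -0.64, 3.74, -0.0, 0.0, 0.01, 1.23],
[1, -0.56, 3.75, -0.0, 0.0, 0.01, 1.23],
[1, -0.48, 3.76, -0.0, 0.0, 0.01, 1.23],
[1, -0.4, 3.77, -0.0, 0.0, 0.01, 1.23],
```

Emit:
{"fn": "carry_out", "kwargs": {"steps": [[1, -1.25, 3.6, 0, 0, 0, 1.23], [1, -1.2, 3.6, 0, 0, 0, 1.23], [1, -1.1, 3.6, 0, 0, 0, 1.23], [1, -1.05, 3.65, 0, 0, 0, 1.23], [1, -0.95, 3.65, 0, 0, 0, 1.23], [1, -0.9, 3.7, 0, 0, 0, 1.23], [1, -0.8, 3.7, 0, 0, 0, 1.23], [1, -0.7, 3.7, 0, 0, 0, 1.23], [1, -0.65, 3.75, 0, 0, 0, 1.23], [1, -0.55, 3.75, 0, 0, 0, 1.23]]}}

```text
time: 24.18
tool_pos: [527.5, -147.4, 155.9]
ee_rot: [0.998, 0.061, -0.001, -0.0]
contact_force: [0.8, -0.6, -0.2]
finger_gap: 39.1
```

Emit:
{"fn": "carry_out", "kwargs": {"steps": [[1, -0.5, 3.75, 0, 0, 0, 1.23], [1, -0.4, 3.75, 0, 0, 0, 1.2], [1, 0, 0, 0, 0, 0, 0], [1, 0, 0, 0, 0, 0, 0], [1, 0, 0, 0, 0, 0, 0], [1, 0, 0, 0, 0, 0, 0]]}}

```text
time: 24.68
tool_pos: [527.7, -219.6, 156.4]
ee_rot: [0.999, 0.041, -0.001, -0.001]
contact_force: [-0.9, 0.6, -0.2]
finger_gap: 39.6
```

Emit:
{"fn": "carry_out", "kwargs": {"steps": [[1, 0, 0, 2.0, 0, 0, 0], [1, 0, 0, 2.0, 0, 0, 0], [1, 0, 0, 0, 0, 0, 0], [1, 0, 0, 0, 0, 0, 0], [1, 0, 0, 0, 0, 0, 0]]}}

```text
time: 25.1
tool_pos: [528.3, -220.5, 117.8]
ee_rot: [0.999, 0.041, 0.0, -0.0]
contact_force: [0.8, 0.0, -1.0]
finger_gap: 39.7
```

Run:
```python
from h import *
st(); yj(); plan([527.7,-221.9,65],4.56,1,1);c=cam("wrist"); np.savez("w12.npz",**c);cv2.imwrite("pics/w12.png",c["frame"])
```

```text
t 25.1 p [ 528.3 -220.5  117.8] yaw 4.65 z [ 0.  0. -1.] F [ 0.8  0.  -1. ] gap 39.7
xj 509.08 yj -261.82 Fy -0.06
dist 52.8 rot [-0.  -0.   0.1] n 1
[1, -0.07, 0.13, 5.28, -0.0, -0.0, 0.09],
```

View pics/w12.png

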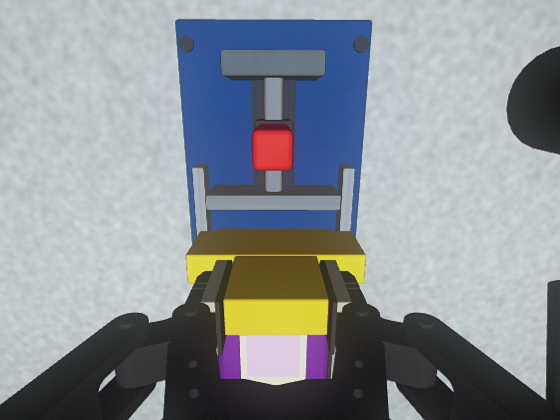

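Emit:
{"fn": "carry_out", "kwargs": {"steps": [[1, -0.1, 0.05, 1.5, 0, 0, 0], [1, 0, 0, 1.3, 0, 0, 0], [1, 0, 0, 0, 0, 0, 0], [1, 0, 0, 0, 0, 0, 0], [1, 0, 0, 0, 0, 0, 0]]}}

```text
time: 25.57
tool_pos: [527.5, -222.0, 90.3]
ee_rot: [0.999, 0.04, 0.001, 0.0]
contact_force: [-0.6, -0.1, -0.1]
finger_gap: 39.3
```

Run:
```python
from h import *
st(); yj(); c=cam("wrist"); np.savez("w13.npz",**c);cv2.imwrite("pics/w13.png",c["frame"])
```

```text
t 25.57 p [ 527.5 -222.    90.3] yaw 4.58 z [ 0.001 -0.    -1.   ] F [-0.6 -0.1 -0.1] gap 39.3
xj 508.19 yj -263.22 Fy -0.03
```

View pics/w13.png

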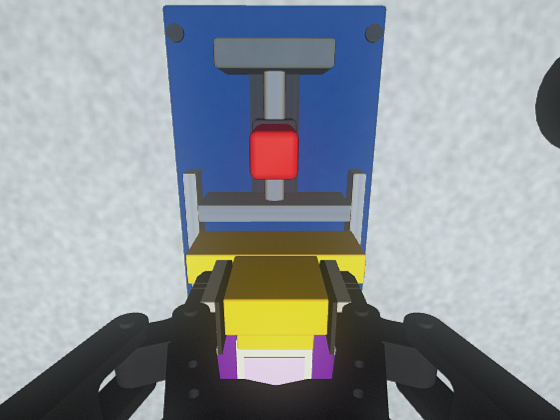

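On target (yj −263.2), with the foot parallel to the plate. Now down into the gap.

Emit:
{"fn": "carry_out", "kwargs": {"steps": [[1, 0, 0, 1.0, 0, 0, 0], [1, 0, 0, 1.0, 0, 0, 0], [1, 0, 0, 1.0, 0, 0, 0], [1, 0, 0, 0.5, 0, 0, 0], [1, 0, 0, 0, 0, 0, 0], [1, 0, 0, 0, 0, 0, 0]]}}

```text
time: 26.12
tool_pos: [526.5, -221.9, 53.4]
ee_rot: [0.999, 0.04, -0.001, -0.0]
contact_force: [-1.1, 0.5, -0.7]
finger_gap: 39.6
```

Run:
```python
from h import *
st(); yj()
```

```text
t 26.12 p [ 526.5 -221.9   53.4] yaw 4.55 z [-0.001  0.    -1.   ] F [-1.1  0.5 -0.7] gap 39.6
xj 507.24 yj -263.02 Fy 0.63
```

Emit:
{"fn": "carry_out", "kwargs": {"steps": [[1, 0.05, 0.4, 0, 0, 0, 0], [1, 0, 0.2, 0, 0, 0, 0], [1, 0, 0.1, 0, 0, 0, 0], [1, 0, 0, 0, 0, 0, 0], [1, 0, 0, 0, 0, 0, 0], [1, 0, 0, 0, 0, 0, 0]]}}

```text
time: 26.62
tool_pos: [527.7, -227.3, 53.9]
ee_rot: [0.999, 0.04, -0.001, -0.001]
contact_force: [0.2, 4.3, -2.7]
finger_gap: 39.7
```

Run:
```python
from h import *
st(); yj()
```

```text
t 26.62 p [ 527.7 -227.3   53.9] yaw 4.62 z [-0.001  0.002 -1.   ] F [ 0.2  4.3 -2.7] gap 39.7
xj 507.97 yj -268.56 Fy 4.28
```

Emit:
{"fn": "carry_out", "kwargs": {"steps": [[1, 0, -0.1, 0.1, 0, 0, 0], [1, 0, 0, 0, 0, 0, 0], [0, 0, 0, 0, 0, 0, 0], [0, 0, 0, 0, 0, 0, 0], [0, 0, 0, 0, 0, 0, 0], [0, 0, 0, -2, 0, 0, 0], [0, 0, 0, -3.5, 0, 0, 0], [0, 0, 0, -3.3, 0, 0, 0], [0, 0, 0, 0, 0, 0, 0], [0, 0, 0, 0, 0, 0, 0]]}}

```text
time: 27.45
tool_pos: [529.2, -228.5, 143.3]
ee_rot: [0.999, 0.04, 0.002, 0.001]
contact_force: [0.1, 1.2, -0.8]
finger_gap: 85.5
```

Run:
```python
from h import *
st();yj(); plan([523.2,-165.2,130],4.56,0); c=cam("wrist");np.savez("w14.npz",**c); cv2.imwrite("pics/w14.png",c["frame"])
```

```text
t 27.45 p [ 529.2 -228.5  143.3] yaw 4.56 z [ 0.004 -0.002 -1.   ] F [ 0.1  1.2 -0.8] gap 85.5
xj 509.33 yj -269.88 Fy 1.18
dist 65.0 rot [ 0.1 -0.2  0. ] n 2
[0, -0.05, -3.18, 0.66, 0.06, -0.12, 0.0],
[0, -0.05, -3.18, 0.66, 0.06, -0.12, 0.0],
```

View pics/w14.png

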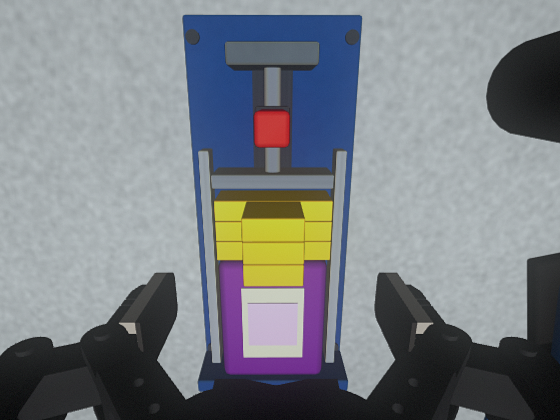

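Three spacers stand flush at (272,230), and the plate is free at row 180. Next the post at (272,128).

Emit:
{"fn": "carry_out", "kwargs": {"steps": [[0, -0.05, -3.2, 0.6, 0, 0, 0], [0, -0.05, -3.2, 0.6, 0, 0, 0], [0, 0, 0, 0, 0, 0, 0], [0, 0, 0, 0, 0, 0, 0], [0, 0, 0, 0, 0, 0, 0]]}}

```text
time: 27.92
tool_pos: [521.6, -164.3, 128.6]
ee_rot: [0.999, 0.04, -0.001, 0.0]
contact_force: [-0.7, -1.1, -0.1]
finger_gap: 85.4
```

Run:
```python
from h import *
st();yj(); plan([523.2,-165.2,60],4.56,0)
```

```text
t 27.92 p [ 521.6 -164.3  128.6] yaw 4.59 z [-0.001 -0.    -1.   ] F [-0.7 -1.1 -0.1] gap 85.4
xj 506.93 yj -205.3 Fy -1.0
dist 68.6 rot [0.  0.1 0. ] n 2
[0, 0.08, 0.05, 3.43, 0.01, 0.03, 0.02],
[0, 0.08, 0.05, 3.43, 0.01, 0.03, 0.02],
```

Emit:
{"fn": "carry_out", "kwargs": {"steps": [[0, 0.05, 0.0, 2.5, 0, 0, 0], [0, 0, 0, 2.5, 0, 0, 0], [0, 0, 0, 1.8, 0, 0, 0], [0, 0, 0, 0, 0, 0, 0], [0, 0, 0, 0, 0, 0, 0], [0, 0, 0, 0, 0, 0, 0]]}}

```text
time: 28.42
tool_pos: [522.6, -165.1, 61.9]
ee_rot: [0.999, 0.039, 0.0, 0.0]
contact_force: [0.7, 0.4, -0.4]
finger_gap: 85.5
```

Run:
```python
from h import *
st();yj(); c=cam("wrist"); cv2.imwrite("pics/w15.png",c["frame"])
```

```text
t 28.42 p [ 522.6 -165.1   61.9] yaw 4.49 z [ 0.    -0.001 -1.   ] F [ 0.7  0.4 -0.4] gap 85.5
xj 507.77 yj -206.15 Fy 0.36
```

View pics/w15.png

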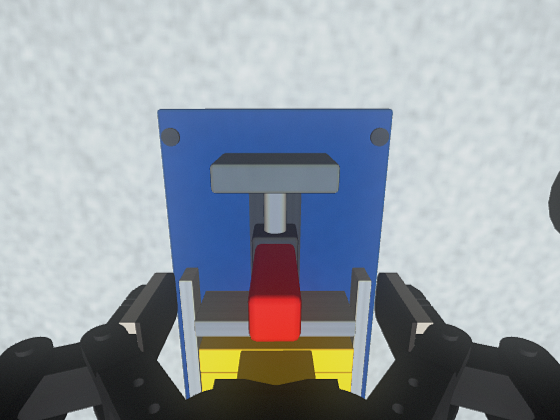

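The post is centred between the fingers. I'll close and check.

Emit:
{"fn": "carry_out", "kwargs": {"steps": [[1, 0.05, 0, 0, 0, 0, 0], [1, 0, 0, 0, 0, 0, 0], [1, 0, 0, 0, 0, 0, 0], [1, 0, 0, 0, 0, 0, 0], [1, 0, 0, 0, 0, 0, 0], [1, 0, 0, 0, 0, 0, 0], [1, 0, 0, 0, 0, 0, 0]], "squeeze": 60}}

```text
time: 29.05
tool_pos: [522.1, -163.9, 61.7]
ee_rot: [0.999, 0.04, -0.0, -0.0]
contact_force: [-2.9, 0.4, 7.4]
finger_gap: 19.3
```

Run:
```python
from h import *
st();yj()
```

```text
t 29.05 p [ 522.1 -163.9   61.7] yaw 4.56 z [-0.001  0.    -1.   ] F [-2.9  0.4  7.4] gap 19.3
xj 507.44 yj -204.89 Fy 0.64
```

Emit:
{"fn": "carry_out", "kwargs": {"steps": [[1, 0, 0.3, -0.1, 0, 0, 0], [1, 0, 0.3, 0, 0, 0, 0], [1, 0, 0.3, 0, 0, 0, 0], [1, 0, 0.2, 0, 0, 0, 0], [1, 0, 0.1, 0, 0, 0, 0], [1, 0, 0.1, 0, 0, 0, 0], [1, 0, 0, 0, 0, 0, 0], [1, 0, 0, 0, 0, 0, 0], [1, 0, 0, 0, 0, 0, 0]]}}

```text
time: 29.8
tool_pos: [522.9, -174.3, 61.8]
ee_rot: [0.999, 0.041, -0.001, -0.002]
contact_force: [-2.4, 12.0, -3.0]
finger_gap: 19.4
```

Run:
```python
from h import *
st();yj()
```

```text
t 29.8 p [ 522.9 -174.3   61.8] yaw 4.67 z [-0.003  0.004 -1.   ] F [-2.4 12.  -3. ] gap 19.4
xj 507.38 yj -215.28 Fy 12.16
```

Emit:
{"fn": "carry_out", "kwargs": {"steps": [[1, 0, 0.15, 0, 0, 0, 0], [1, 0, 0.15, 0, 0, 0, 0], [1, 0, 0.1, 0, 0, 0, 0], [1, 0, 0, 0, 0, 0, 0], [1, 0, 0, 0, 0, 0, 0], [1, 0, 0, 0, 0, 0, 0]]}}

```text
time: 30.3
tool_pos: [522.8, -174.3, 61.9]
ee_rot: [0.999, 0.042, -0.002, -0.004]
contact_force: [-3.7, 23.8, 2.7]
finger_gap: 19.2
```

Run:
```python
from h import *
st();yj(); c=cam("wrist"); cv2.imwrite("pics/w16.png",c["frame"]); c=cam("scene"); crop(c,80,190,260,340,4,"s16"); c=cam("top"); np.savez("t16.npz",**c); crop(c,300,195,460,285,5,"t16"); cv2.imwrite("pics/t16f.png",c["frame"]); yj()
```

```text
t 30.3 p [ 522.8 -174.3   61.9] yaw 4.83 z [-0.005  0.009 -1.   ] F [-3.7 23.8  2.7] gap 19.2
xj 507.29 yj -215.28 Fy 24.02
xj 507.31 yj -215.28 Fy 24.73
```

View pics/w16.png

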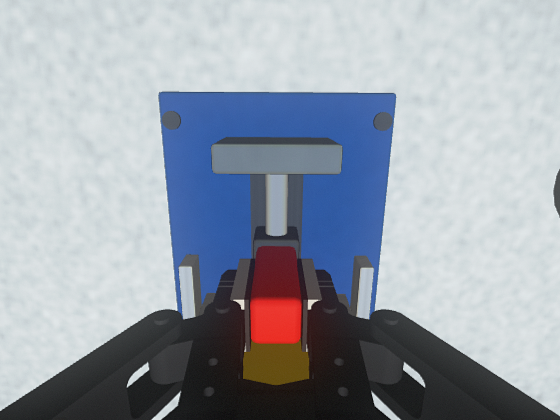

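View pics/s16.png

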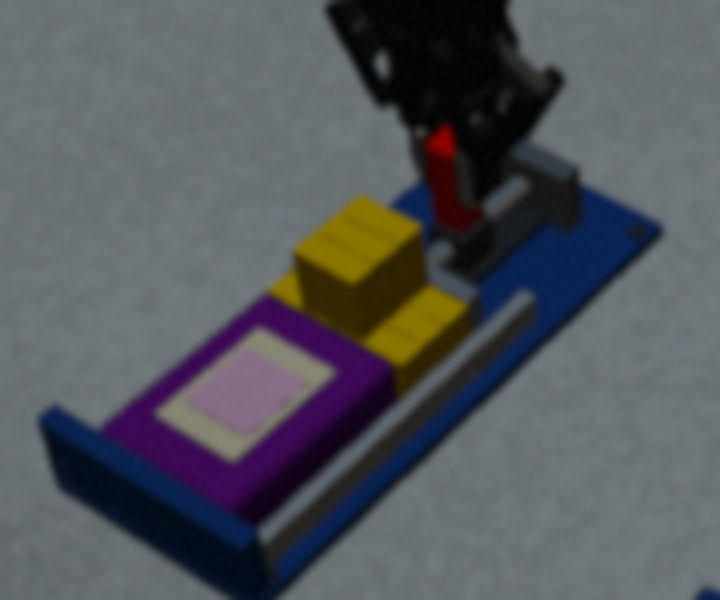

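View pics/t16f.png

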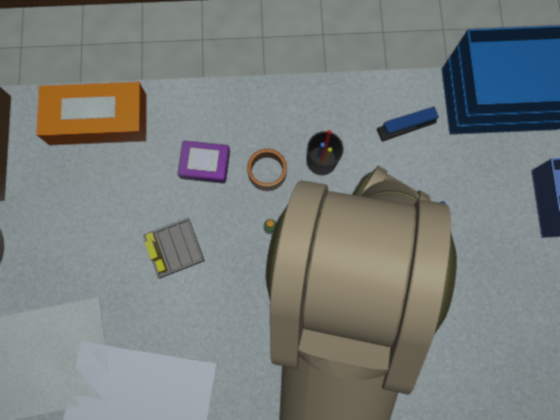

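Emit:
{"fn": "carry_out", "kwargs": {"steps": [[1, 0, 0, 0, 0, 0, 0], [1, 0, 0, 0, 0, 0, 0], [1, 0, 0, 0, 0, 0, 0], [1, 0, 0, 0, 0, 0, 0], [1, 0, 0, 0, 0, 0, 0], [1, 0, 0, 0, 0, 0, 0]]}}

```text
time: 30.95
tool_pos: [522.8, -174.3, 61.9]
ee_rot: [0.999, 0.042, -0.002, -0.004]
contact_force: [-4.3, 24.1, 2.7]
finger_gap: 19.4
```

Run:
```python
from h import *
st();yj(); print(manip.sign_off())
```

```text
t 30.95 p [ 522.8 -174.3   61.9] yaw 4.83 z [-0.005  0.008 -1.   ] F [-4.3 24.1  2.7] gap 19.4
xj 507.31 yj -215.29 Fy 24.4
the job is handed in; nothing more can be done
None
```

I stood three spacers upright in the gap and handed the job in at 31 s, gripping the red post with the plate pressed on the stack. The fourth spacer stayed in the rack.

- **Why three spacers:** touching the pack and the plate with a held spacer gave a gap of about 59 mm, and the picture gave about 58.5 mm. With two spacers in, the remaining gap measured about 26.6 mm, just more than the 26 mm stroke. That margin is small, about 0.6 mm, but all three measurements agreed.
- **Hold on the stack:** the plate stopped after about 10.4 mm, well short of the end of its stroke. It did not move as the push rose from 12 to 24 N, and the 24 N stayed steady for the last half second. By estimate, about 21 N of that bears on the stack beyond the spring.
- **Last pictures:** the stack is flush, the pack is at the end wall as far as the scene view shows, and only the post is gripped. The glue, tape, cup and spare pack are where they were in the first top view.

None of the final checks failed. The top camera could not see the jig at the end because the arm was in the way, so the stack was checked in the scene view and by force.

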